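# Scoop the turned feet into the box and shut it

### The job

Use the hand scoop to move all three turned wooden feet from the shallow tray into the lidded box: run the scoop under them, carry them over in it and tip them in, without touching the feet with the fingers and without ramming the scoop hard into the tray. Then set the scoop down flat on the bare table, let go, and shut the box lid fully. Leave the tape measure and the sanding block where they are.

Things in the scene. Friction and masses are not known exactly. Their poses are not given: they have to be found in the camera images.
- scoop: steel hand scoop, 0.25 kg. Pan 124 mm long (x), 130 wide (y), floor 2 thick, side walls 34 high falling to 14 near the front, back wall 42 high, open at the front (+x). Origin at the centre of the pan's underside, z up. Behind it a wooden bar grip, 22 thick across y, 26 deep, leaning back (-x) 25 degrees from vertical, 49 to 135 mm above the underside. Starts on the table between tray and box
- scoop_grip (a point): point on the axis of the scoop's wooden grip, at (-98, 0, 99) mm in the scoop's frame: a good height to pinch it across y
- scoop_lip (a point): middle of the scoop's front edge, underside, at (62, 0, 0) mm in the scoop's frame
- tray: shallow open wooden tray, fixed to the table, outer 154 (x) x 238 (y) x 46 mm high, walls 6 mm, floor 6 mm thick (inner floor 142 x 226 mm, 6 mm above the table, walls 40 mm above it). Origin at the centre of its underside, on the table. The feet lie towards its -y end
- box: plywood box, fixed to the table, 184 x 184 mm outside, 95 mm high, walls 7 mm, open on top (inside 170 x 170 mm). Origin at the centre of its underside. Its lid is hinged on the +x side, away from the robot
- lid (a joint): the box's lid, 184 x 184 x 8 mm plywood on a stiff hinge (stays where it is left): 0 is fully shut, grows as it opens upward and away from the robot, 1.57 stands upright, at most 1.85; starts open. A round knob 35 mm tall sticks out of its outer face on the middle line, 30 mm from the free edge
- lid_hinge (a point): middle of the lid's hinge line (parallel to the box's y axis), at (92, 0, 95.5) mm in the box's frame, at the underside of the lid
- lid_handle (a point): outer end of the lid's knob
- foot1: one of three identical turned wooden furniture feet (flattened balls, 50 mm across, 40 mm tall, flat underside 20 mm across, pale wood, about 60 g); starts standing in the tray; origin at the centre of its flat underside, z up through it
- foot2: one of three identical turned wooden furniture feet (flattened balls, 50 mm across, 40 mm tall, flat underside 20 mm across, pale wood, about 60 g); starts standing in the tray; origin at the centre of its flat underside, z up through it
- foot3: one of three identical turned wooden furniture feet (flattened balls, 50 mm across, 40 mm tall, flat underside 20 mm across, pale wood, about 60 g); starts standing in the tray; origin at the centre of its flat underside, z up through it
- tape_measure: tape measure, 36 x 80 x 64 mm, bystander; origin at the centre of its underside
- sanding_block: sanding block, 69 x 124 x 30 mm, bystander; origin at the centre of its underside
Mind the look-alikes: they are no part of the job. Leave any blue look-alike of the foot3 alone.

How it is judged:
By the outcome, as a careful person would: the job done as asked, in the order asked, and still so for the second after the job is handed in, with the robot touching nothing.
It also fails if it takes over 72 s, if anything falls off the work surface, if the arm or the gripper's body presses on something with over 40 N, if the wrist force passes 120 N, or if a joint passes its speed limit or range.

### The arm

A 6-joint arm with a two-finger parallel gripper is mounted at the origin on a cart in front of the work surface, level with it; the furniture and walls round the work are solid. World frame = base frame: x ahead of the robot, y to its left, z up, the work surface at z = 0. Lengths are in m, angles in degrees, forces in N, time in s.
With the tool pointing down it reaches from about 0.3 to 0.75 m from the base axis. Payload 8.5 kg.
Tool frame: the origin (TCP) lies midway between the tips of the shut fingers; the grasp point (between the pads) lies 19 mm behind it; z points along the fingers, y is the line along which they close (so a half turn about z gives the same grasp; the last joint's range is limited). The gripper opens to 85 mm and grips with 20 to 120 N. Pads are 22 mm wide; open, the fingers measure 114 mm over their backs; the gripper's body (76 mm by 85 mm) begins 54 mm behind the grasp point. The pads swing forward as they close: fully open they stand 13 mm farther back than shut.
Start: joints at [54.414, 21.807, 74.336, -0, 83.858, -12.336], TCP at [0.217, 0.505, 0.231] pointing down, gripper open.
Joint ranges: [-178.18, 178.18], [-50.72, 133.34], [12.68, 142.11], [-81.47, 261.47], [9.98, 163.14], [-165.26, 165.26]. Speed limits (degrees/s): [136.94, 136.94, 180, 180, 180, 180].

### API

Orientations are given as a 3x3 rotation matrix whose columns are the frame's x, y, z axes.
In Python, from rig import env gives the robot as it stands. The module is installed in compiled form; this text tells all that it offers.
- The arm moves only by the tool jog_arm, never from a script. Its argument "targets" is a list of rows, each a list of 6 numbers: the shift along the tool's x, y, z in cm, then the turn, a rotation vector about the tool's x, y, z in degrees. A call has 1 to 8 rows; each row is the pose to reach, as a shift and turn from the pose commanded when the call began, along the tool's axes at that moment; what a row does not reach only later rows make up. A row lasts 1/12 s, in which the tool goes at most 41.7 mm and 7.16 degrees, less where a joint would pass 70% of its speed; a pose out of reach is approached as far as the arm can. A call with a gripper value outside its range is refused whole. "hand" is the opening, from 0 (shut) to 1 (fully open), set as the call begins (left out, the last holds). The fingers move at their own pace and stop on an object; "newtons" is the grip in N (left out, the last holds). Time passes only in rows, so rows that repeat a pose let the fingers close. It gives the time, the measured TCP pose, the force, the opening and the grip force at its end, in the units of the state.
- env.observe(): the state, without advancing time (a new reading comes with each control period).
- env.get_image(name): name is "scene" or "top" or "wrist"; returns a dict with "frame" (480x640x3 uint8, red, green, blue), "depth" (480x640 float32, m along the optical axis (not along the pixel's ray), 0 where there is no reading), "fovy" (degrees; the focal length in pixels is half the picture's height over the tangent of half this angle, whatever the lens; pixels are square), "cx", "cy" (the principal point, pixels), "cam_to_world" (4x4, takes a point from camera to world coordinates). Camera axes: x right, y down, z forward; pixel columns grow to the right and rows downward; lengths in m; the calibration is good to about 2 mm. The wrist camera is an equidistant fisheye: a pixel r from the principal point sees the ray r / f radians off the axis. A picture is of the moment at which its call begins.
- env.close_job(): hands the job in; it is judged then, once.
Trained networks look in the newest picture that a camera, given by its name, has taken for a name from the list of things; names that differ only in an ending like _2 or _b are one class to them, and where a whole thing is asked for, a point or a joint stands for the part that bears it (a point fixed in the world has none). Each returns a list of dicts, best first, with "score" (0 to 1); they miss things now and then, are a little off and sometimes report something else, mostly with a low value. They report only what shows in the picture. A call takes as long as a camera call. They do not tell look-alikes from the thing itself.
- env.regions_of(camera, target): "pixels" (480x640 bool, what is visible of it) and "point" ([row, column] in pixels, amid what is visible of it).
The state is a dict: "time_s": time; "q": joint angles; "qvel": joint speeds; "joint_efforts": joint torques, N m; "position": TCP position; "tool_rot": TCP orientation; "ft_force": force on the tool from outside, world axes, zero at the start; "wrist_torque": the same for the moment, N m; "grip_width": finger opening in m; "gripper_force": force on a finger pad.
Only numpy, scipy, OpenCV 4.12 (cv2) and the standard library are available. Lean on these libraries where they do the work, as an engineer would, in place of code of your own. Each camera call takes 0.05 s, during which the arm holds its last target. There are 200 camera calls.

## Working session

There is one attempt and no reset: what is moved stays moved. The work goes in short steps, Python scripts to look and compute and a tool call to move; the robot and the scene stay as the last step left them, time stands still between calls to the robot, and variables do not carry over. Pictures are saved under pics/ and viewed, at most 10 in all, crops included, and the job is handed in when it is done.

Besides the shell and the picture viewer there is one more tool, called after "Request:" by a JSON object that holds its "fn" and its "kwargs". jog_arm: Moves the arm, as the interface text tells. Its arguments: {"type":"object","properties":{"targets":{"type":"array","items":{"type":"array","items":{"type":"number"}}},"hand":{"type":"number"},"newtons":{"type":"number"}},"required":["targets"]}

```bash
mkdir -p pics
cat > h.py <<'E'
import numpy as np, cv2
from rig import env
def cloud(im):
    h,w=im["depth"].shape; f=h/2/np.tan(np.radians(im["fovy"])/2)
    v,u=np.mgrid[:h,:w]; d=im["depth"]
    P=np.stack([(u-im["cx"])/f*d,(v-im["cy"])/f*d,d],-1)
    M=np.array(im["cam_to_world"]); W=P@M[:3,:3].T+M[:3,3]
    W[d==0]=np.nan
    return W
def save(n,a): cv2.imwrite(f"pics/{n}.png",np.ascontiguousarray(a[...,::-1]))
E
python3 - <<'E'
from h import *
t=env.get_image("top");s=env.get_image("scene")
save("top0",t["frame"]);save("scene0",s["frame"])
np.set_printoptions(precision=4,suppress=True)
for cam,im in(("top",t),("scene",s)):
    W=cloud(im)
    for n in["scoop","tray","box","lid","foot1","tape_measure","sanding_block","scoop_grip","lid_handle"]:
        for r in env.regions_of(cam,n)[:5]:
            p=W[r["pixels"]];p=p[~np.isnan(p[:,0])]
            if len(p): print(cam,n,round(r["score"],2),r["point"],len(p),np.median(p,0),np.percentile(p,2,axis=0),np.percentile(p,98,axis=0))
o=env.observe();print(o["time_s"],o["position"],o["tool_rot"])
E
```

```text
top scoop 0.91 [246.3, 300.8] 3582 [0.567  0.009  0.0022] [ 0.4659 -0.0564 -0.0038] [0.6344 0.071  0.1342]
top scoop 0.59 [243.8, 218.1] 385 [0.5729 0.1967 0.0415] [0.5514 0.1766 0.0266] [0.5956 0.22   0.0487]
top tray 0.61 [261.5, 178.3] 6347 [0.5313 0.2941 0.0068] [0.4577 0.1546 0.0008] [0.612  0.391  0.0482]
top box 0.8 [256.8, 437.9] 8904 [ 0.5519 -0.2855  0.0086] [ 0.4453 -0.3787  0.0012] [ 0.6458 -0.1811  0.2788]
top lid 0.74 [208.8, 442.3] 1174 [ 0.632  -0.2578  0.2592] [ 0.607  -0.3865 -0.0035] [ 0.6811 -0.1734  0.2816]
top foot1 0.89 [243.9, 219.9] 371 [0.5719 0.1963 0.0418] [0.551  0.1766 0.028 ] [0.5945 0.2188 0.0489]
top foot1 0.79 [197.8, 200.7] 382 [0.6757 0.2348 0.0353] [0.6558 0.2156 0.0016] [0.6986 0.2593 0.0431]
top foot1 0.76 [273.7, 212.4] 368 [0.5005 0.1999 0.0416] [0.4783 0.1795 0.0277] [0.5207 0.2224 0.0493]
top foot1 0.71 [247.8, 182.3] 404 [0.5593 0.2773 0.0411] [0.5374 0.2595 0.0054] [0.5823 0.3015 0.0498]
top tape_measure 0.8 [166.0, 258.8] 692 [0.7493 0.1085 0.0556] [ 0.7255  0.0759 -0.0031] [0.7821 0.1499 0.0673]
top sanding_block 0.94 [340.3, 292.7] 1677
[... 1239 characters left out ...]
102] [0.6941 0.2554 0.0403]
scene foot1 0.55 [234.1, 224.0] 223 [0.4953 0.1908 0.0394] [0.4791 0.1774 0.018 ] [0.5189 0.2134 0.0459]
scene tape_measure 0.96 [198.6, 310.8] 550 [0.7433 0.1002 0.0403] [0.7242 0.0733 0.0047] [0.7687 0.134  0.0641]
scene sanding_block 0.96 [303.3, 236.1] 1765 [0.3495 0.021  0.028 ] [ 0.2962 -0.0177 -0.0011] [0.4119 0.0714 0.0324]
scene lid_handle 0.69 [229.1, 423.8] 6048 [ 0.6262 -0.2668  0.1982] [ 0.606  -0.351   0.0994] [ 0.6469 -0.1789  0.2779]
scene lid_handle 0.58 [220.1, 240.7] 244 [0.5623 0.19   0.0383] [0.5489 0.1751 0.0174] [0.587  0.2125 0.0467]
1.0 [0.2171 0.5053 0.2313] [[-0.9188  0.3947  0.    ]
 [ 0.3947  0.9188  0.    ]
 [-0.      0.     -1.    ]]
```

Run:
```python
import cv2
t=cv2.imread("pics/top0.png")
cv2.imwrite("pics/top0c.png",cv2.resize(t[120:400,100:500],(800,560),interpolation=cv2.INTER_CUBIC))
```

```text
(no output)
```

View pics/top0c.png

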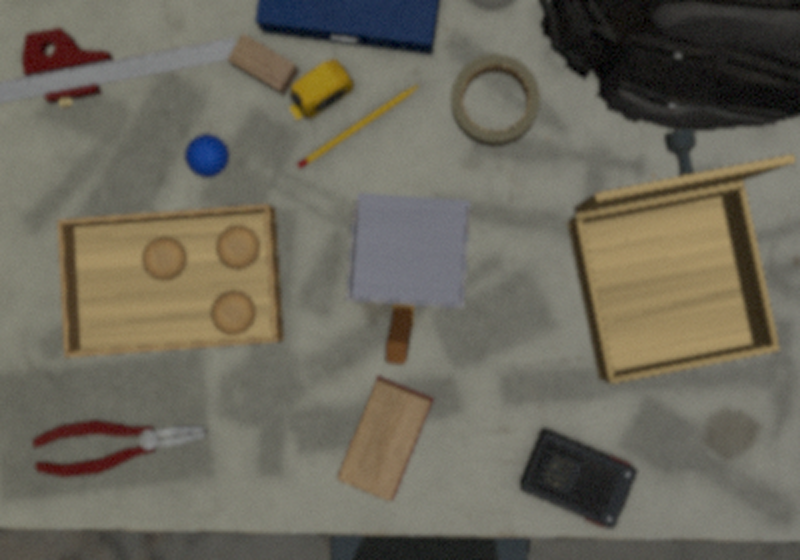

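View pics/scene0.png

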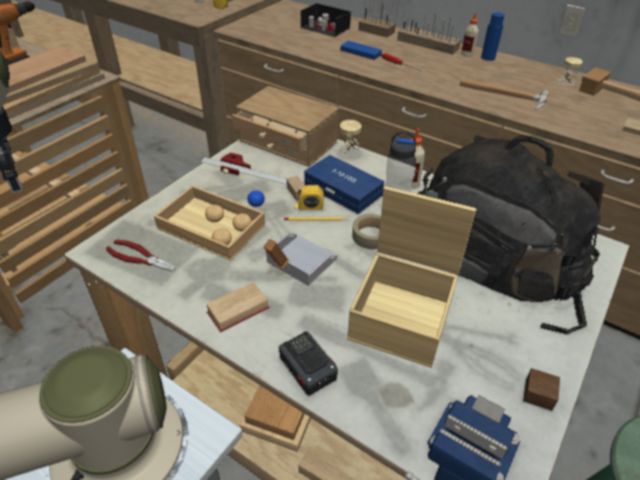

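The crop shows three wooden feet at the −y end of the tray (crop px ~(165,258), (238,247), (233,312)). The blue ball outside it at (207,155) is the look-alike. The scoop (410,250) faces +x, the box is at (675,285) and its lid stands open. Next I fit the exact poses.

```bash
cat > fit.py <<'E'
from h import *
np.set_printoptions(precision=4,suppress=True)
def rect(p):
    (c,s,a)=cv2.minAreaRect((p*1000).astype(np.float32)); return np.round(c,1),np.round(s,1),round(a,2)
def trim(p):  # drop sparse outliers
    from scipy.spatial import cKDTree
    d,_=cKDTree(p).query(p,k=6); return p[d[:,-1]<0.012]
def sel(W,lo,hi):
    P=W.reshape(-1,3); P=P[~np.isnan(P[:,0])]; return P[np.all((P>lo)&(P<hi),1)]
E
python3 - <<'E'
from fit import *
for cam in("top","scene"):
    im=env.get_image(cam);W=cloud(im)
    print(cam,"table z",np.median(sel(W,[.4,.08,-.02],[.6,.14,.02])[:,2]))
    for n,lo,hi in(("tray rim",[.43,.13,.042],[.64,.41,.056]),("box rim",[.40,-.42,.088],[.60,-.15,.103]),
       ("pan wall",[.49,-.08,.012],[.66,.09,.05]),("grip hi",[.43,-.05,.06],[.56,.06,.15]),("lid",[.58,-.42,.11],[.72,-.15,.35])):
        p=trim(sel(W,lo,hi)); print(n,len(p),rect(p[:,:2]),p.min(0),p.max(0))
    for r in env.regions_of(cam,"scoop")[:1]:
        p=W[r["pixels"]];p=p[~np.isnan(p[:,0])]; pan=trim(p[(p[:,2]<.05)&(p[:,0]>.495)])
        print("pan",rect(pan[:,:2]))
    p=sel(W,[.43,-.05,.125],[.56,.06,.15]);print("griptop",len(p),p.mean(0),rect(p[:,:2]))
E
```

```text
top table z -0.0005611357342399925
tray rim 1401 (array([534.7, 273.9]), array([154.1, 239.4]), 4.94) [0.4495 0.1494 0.042 ] [0.6211 0.3973 0.0536]
box rim 796 (array([ 533.2, -283. ]), array([172.9, 185.3]), 11.95) [ 0.4319 -0.3886  0.0881] [ 0.5994 -0.1755  0.1018]
pan wall 299 (array([569.9,   6.7]), array([131.9, 117.5]), 86.78) [ 0.5083 -0.0608  0.0126] [0.6321 0.0747 0.0492]
grip hi 301 (array([479.5,  11.8]), array([22.4, 60.3]), 87.51) [0.4493 0.0001 0.0606] [0.5096 0.0231 0.1442]
lid 912 (array([ 647.8, -258.4]), array([ 51.7, 183.9]), 11.83) [ 0.6042 -0.3532  0.1126] [ 0.6734 -0.172   0.2837]
pan (array([567.7,   6.1]), array([133.6, 141.2]), 87.09)
griptop 143 [0.4639 0.0118 0.134 ] (array([463.6,  11.8]), array([28.9, 21.1]), 1.2)
scene table z -0.0017089154769429626
tray rim 729 (array([533.5, 272.1]), array([157.8, 243. ]), 5.01) [0.4454 0.1471 0.042 ] [0.6213 0.3959 0.0503]
box rim 771 (array([ 531.2, -284.3]), array([176. , 184.2]), 11.52) [ 0.4273 -0.3905  0.0881] [ 0.5997 -0.1776  0.0981]
pan wall 526 (array([561.6,   5.5]), array([136.3, 119.6]), 85.53) [ 0.5012 -0.0642  0.012 ] [0.6263 0.0732 0.0455]
grip hi 334 (array([474.7,   8.8]), array([24.3, 53.6]), 85.9) [ 0.4474 -0.0042  0.0601] [0.5009 0.022  0.1413]
lid 5669 (array([ 645.1, -260.7]), array([ 57.1, 184.6]), 10.36) [ 0.6019 -0.3552  0.1101] [ 0.6729 -0.1734  0.2807]
pan (array([569.6,   5.1]), array([134.5, 136. ]), 86.81)
griptop 114 [0.4599 0.0091 0.1324] (array([460.9,   9.8]), array([23.9, 26.7]), 88.79)
```

```bash
cat > plan.py <<'E'
import sys
from h import *
from scipy.spatial.transform import Rotation as R
c,s=np.cos(np.radians(25)),np.sin(np.radians(25))
T=np.array([[-c,0,s],[0,1,0],[-s,0,-c]]); G=np.array([-.098,0,.099]); DEP=.021
def scoop(p,yaw,pitch,lip=False,back=0):
    """TCP pose for a scoop pose (origin, or lip point if lip); back: retreat along the tool axis"""
    Rs=R.from_euler("ZY",[yaw,pitch],degrees=True).as_matrix(); p=np.array(p,float)
    if lip: p=p-Rs@np.array([.062,0,0])
    Rt=Rs@T; return p+Rs@G+(DEP-back)*Rt[:,2],Rt
def rows(poses,start=None):
    o=env.observe(); p0,R0=start or (np.array(o["position"]),np.array(o["tool_rot"]))
    out=[]
    for p,Rt in poses:
        d=R0.T@(p-p0)*100; w=R.from_matrix(R0.T@Rt).as_rotvec(degrees=True)
        out.append([round(float(x),2) for x in d]+[round(float(x),1) for x in w])
    return out
def show(name,*poses,start=None):
    print(name); [print("  ",r) for r in rows(poses,start)]
    return poses[-1]
E
python3 - <<'E'
from plan import *
S=([.573,.0055,0],-3.3,0)
pre=scoop(*S,back=.11); gr=scoop(*S)
via=(np.array([.36,.2,.27]),pre[1])
a=show("via",via); b=show("pre",pre,start=a); show("grasp",gr,start=b); print(pre,gr[0])
E
```

```text
via
   [-25.18, -22.41, -3.87, -4.4, -24.7, -19.6]
pre
   [-4.18, -18.19, 11.92, 0.0, 0.0, 0.0]
grasp
   [0.0, -0.0, 11.0, 0.0, 0.0, 0.0]
(array([0.43761185, 0.01330643, 0.17966139]), array([[-0.90480496,  0.05756403,  0.42191748],
       [ 0.05217073,  0.99834182, -0.02432761],
       [-0.42261826,  0.        , -0.90630779]])) [0.48402277 0.01063039 0.07996754]
```

Request:
{"fn": "jog_arm", "kwargs": {"targets": [[-25.2, -22.4, -3.9, -4.4, -24.7, -19.6], [-25.2, -22.4, -3.9, -4.4, -24.7, -19.6], [-25.2, -22.4, -3.9, -4.4, -24.7, -19.6], [-25.2, -22.4, -3.9, -4.4, -24.7, -19.6], [-25.2, -22.4, -3.9, -4.4, -24.7, -19.6], [-25.2, -22.4, -3.9, -4.4, -24.7, -19.6], [-25.2, -22.4, -3.9, -4.4, -24.7, -19.6], [-25.2, -22.4, -3.9, -4.4, -24.7, -19.6]], "hand": 1}}

```text
time_s: 1.87
position: [0.3576, 0.204, 0.2702]
tool_rot: [[-0.904, 0.057, 0.423], [0.052, 0.998, -0.023], [-0.423, 0.001, -0.906]]
ft_force: [1.0, 1.0, 0.1]
grip_width: 0.085
gripper_force: 0.0
```

Request:
{"fn": "jog_arm", "kwargs": {"targets": [[-4.2, -18.4, 11.9, 0, 0, 0], [-4.2, -18.4, 11.9, 0, 0, 0], [-4.2, -18.4, 11.9, 0, 0, 0], [-4.2, -18.4, 11.9, 0, 0, 0], [-4.2, -18.4, 11.9, 0, 0, 0], [-4.2, -18.4, 11.9, 0, 0, 0], [-4.2, -18.4, 11.9, 0, 0, 0]]}}

```text
time_s: 2.45
position: [0.4358, 0.0139, 0.178]
tool_rot: [[-0.906, 0.063, 0.419], [0.058, 0.998, -0.025], [-0.42, 0.001, -0.907]]
ft_force: [-0.2, 0.3, -0.3]
grip_width: 0.0853
gripper_force: 0.0
```

Run:
```python
from plan import *
o=env.observe(); print(o["time_s"],o["position"],o["q"],o["ft_force"])
w=env.get_image("wrist"); save("w1",w["frame"])
show("grasp",scoop([.573,.0055,0],-3.3,0))
```

```text
2.45 [0.43581136 0.01385203 0.17804039] [ -17.4121304     4.64171253  112.94427918    9.36353079   38.58851795
 -109.88588869] [-0.23055446  0.25245564 -0.34172872]
grasp
   [-0.29, -0.2, 11.02, -0.0, -0.1, -0.2]
```

View pics/w1.png

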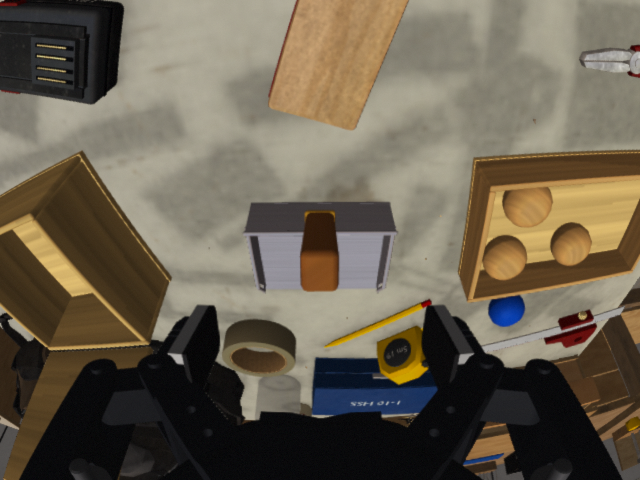

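The wrist view shows the grip centred between the fingers (column ~320, rows 212–290). Going in to grasp it.

Request:
{"fn": "jog_arm", "kwargs": {"targets": [[-0.1, -0.1, 4.0, 0, 0, 0], [-0.2, -0.2, 8.0, 0, 0, 0], [-0.2, -0.2, 10.0, 0, 0, -0.2], [-0.2, -0.2, 11.0, 0, 0, -0.2], [-0.2, -0.2, 11.0, 0, 0, -0.2]]}}

```text
time_s: 2.92
position: [0.4831, 0.0135, 0.0791]
tool_rot: [[-0.906, 0.053, 0.419], [0.048, 0.999, -0.022], [-0.42, 0.0, -0.908]]
ft_force: [-0.8, 0.7, 0.4]
grip_width: 0.0855
gripper_force: 0.0
```

Request:
{"fn": "jog_arm", "kwargs": {"targets": [[0, 0, 0, 0, 0, 0], [0, 0, 0, 0, 0, 0], [0, 0, 0, 0, 0, 0], [0, 0, 0, 0, 0, 0], [0, 0, 0, 0, 0, 0], [0, 0, 0, 0, 0, 0], [0, 0, 0, 0, 0, 0], [0, 0, 0, 0, 0, 0]], "hand": 0, "newtons": 110}}

```text
time_s: 3.58
position: [0.4836, 0.012, 0.0813]
tool_rot: [[-0.904, 0.055, 0.423], [0.049, 0.998, -0.024], [-0.424, -0.001, -0.906]]
ft_force: [-2.7, 1.5, 6.9]
grip_width: 0.0208
gripper_force: 107.1
```

Run:
```python
from plan import *
o=env.observe(); print(o["time_s"],o["position"],o["q"],o["ft_force"],o["grip_width"],o["gripper_force"])
p,Rt=np.array(o["position"]),np.array(o["tool_rot"])
# assume scoop at S: grasp offset in tool frame
print(Rt.T@(scoop([.573,.0055,0],-3.3,0)[0]-p))
ty=4.95; tc=np.array([.5345,.2732]); ux=np.array([np.cos(np.radians(ty)),np.sin(np.radians(ty))]); uy=np.array([-ux[1],ux[0]])
for f in([.572,.1965],[.5005,.1999],[.5593,.2775]): d=np.array(f)-tc; print("foot in tray",d@ux,d@uy)
def lip(x,y,z,pitch): q=tc+x*ux+y*uy; return scoop([q[0],q[1],z],ty-90,pitch,lip=True)
A=(p,Rt); up=(p+[0,0,.14],Rt)
show("up",up)
ent=lip(0,.065,.10,32)
print("entry above",ent[0]);
```

```text
3.5833 [0.48361002 0.0120373  0.08128374] [ -15.47411733   19.74109136  115.34326693   14.55258922   20.94555299
 -114.84958642] [-2.69506621  1.50270628  6.85509722] 0.020803260555368838 107.08049654960632
[ 0.00011553 -0.00138107  0.00140051]
foot in tray 0.030741974861784555 -0.0796496765944307
foot in tray -0.04019798341374781 -0.07009288215980321
foot in tray 0.02507853670995606 0.002144060747131169
up
   [-5.94, -0.01, -12.68, 0.0, 0.0, 0.0]
entry above [0.52148932 0.42342257 0.24790037]
```

```bash
cat >> plan.py <<'E'
ty=4.95; tc=np.array([.5345,.2732]); ux=np.array([np.cos(np.radians(ty)),np.sin(np.radians(ty))]); uy=np.array([-ux[1],ux[0]])
def lip(x,y,z,pitch,dyaw=0):
    """lip pose in tray frame, scoop facing tray -y"""
    q=tc+x*ux+y*uy; return scoop([q[0],q[1],z],ty-90+dyaw,pitch,lip=True)
E
python3 - <<'E'
from plan import *
o=env.observe();p,Rt=np.array(o["position"]),np.array(o["tool_rot"])
up=(p+[0,0,.14],Rt)
ent=lip(-.001,.055,.09,32)
mid=((up[0]+ent[0])/2+[0,0,.01],scoop([0,0,0],-44,16)[1])
a=show("up",up);b=show("mid",mid,start=a);show("ent",ent,start=b); print(mid[0],ent[0])
E
```

```text
up
   [-5.94, -0.01, -12.68, 0.0, 0.0, 0.0]
mid
   [-1.49, 20.14, -1.34, 12.0, 15.4, 39.2]
ent
   [12.45, 15.75, -1.8, 0.7, 15.3, 41.2]
[0.50248296 0.21270544 0.23959206] [0.52135591 0.41337358 0.23790037]
```

Request:
{"fn": "jog_arm", "kwargs": {"targets": [[-1.5, 0, -3.2, 0, 0, 0], [-3.0, 0, -6.4, 0, 0, 0], [-4.5, 0, -9.5, 0, 0, 0], [-5.9, 0, -12.7, 0, 0, 0], [-5.9, 0, -12.7, 0, 0, 0]]}}

```text
time_s: 4.0
position: [0.485, 0.0117, 0.2269]
tool_rot: [[-0.901, 0.055, 0.431], [0.048, 0.998, -0.026], [-0.432, -0.003, -0.902]]
ft_force: [0.2, 0.3, -1.4]
grip_width: 0.0204
gripper_force: 108.5
```

Request:
{"fn": "jog_arm", "kwargs": {"targets": [[-0.2, 2.5, -0.2, 1.5, 1.9, 4.9], [-0.4, 5.0, -0.3, 3.0, 3.8, 9.8], [-0.6, 7.6, -0.5, 4.5, 5.8, 14.7], [-0.7, 10.1, -0.7, 6.0, 7.7, 19.6], [-0.9, 12.6, -0.8, 7.5, 9.6, 24.5], [-1.1, 15.1, -1.0, 9.0, 11.5, 29.4], [-1.3, 17.6, -1.2, 10.5, 13.5, 34.3], [-1.5, 20.1, -1.3, 12.0, 15.4, 39.2]]}}

```text
time_s: 4.67
position: [0.5016, 0.2141, 0.2375]
tool_rot: [[-0.709, 0.697, 0.107], [0.689, 0.717, -0.109], [-0.152, -0.004, -0.988]]
ft_force: [0.1, -0.7, -2.8]
grip_width: 0.0212
gripper_force: 108.6
```

Request:
{"fn": "jog_arm", "kwargs": {"targets": [[1.6, 2.0, -0.2, 0.1, 1.9, 5.1], [3.1, 3.9, -0.5, 0.2, 3.8, 10.3], [4.7, 5.9, -0.7, 0.3, 5.7, 15.4], [6.2, 7.9, -0.9, 0.3, 7.7, 20.6], [7.8, 9.8, -1.1, 0.4, 9.6, 25.7], [9.3, 11.8, -1.4, 0.5, 11.5, 30.9], [10.9, 13.8, -1.6, 0.6, 13.4, 36.0], [12.4, 15.7, -1.8, 0.7, 15.3, 41.2]]}}

```text
time_s: 5.33
position: [0.521, 0.4136, 0.2351]
tool_rot: [[-0.08, 0.997, -0.015], [0.989, 0.081, 0.122], [0.123, -0.005, -0.992]]
ft_force: [-0.4, 0.4, -2.7]
grip_width: 0.0205
gripper_force: 108.4
```

Run:
```python
from plan import *
o=env.observe(); print(o["time_s"],o["position"],o["q"],o["ft_force"],o["grip_width"],o["gripper_force"])
show("err",lip(-.001,.055,.09,32))
t=env.get_image("top"); save("t2",cv2.resize(t["frame"][130:330,120:380],(780,600),interpolation=cv2.INTER_CUBIC))
W=cloud(t)
from fit import *
# transform cloud into predicted scoop frame
p,Rt=np.array(o["position"]),np.array(o["tool_rot"]); Rs=Rt@T.T; org=p-Rs@(G+DEP*T[:,2])
P=(W.reshape(-1,3)-org)@Rs; P=P[~np.isnan(P[:,0])]
fl=P[(abs(P[:,0])<.05)&(abs(P[:,1])<.05)&(abs(P[:,2])<.02)]
A=np.c_[fl[:,:2],np.ones(len(fl))]; print("floor plane",np.linalg.lstsq(A,fl[:,2],rcond=None)[0],len(fl))
pan=trim(P[(abs(P[:,0])<.08)&(abs(P[:,1])<.08)&(P[:,2]>-.015)&(P[:,2]<.05)]); print("pan in scoop frame",rect(pan[:,:2]),pan.min(0),pan.max(0))
```

```text
5.3333 [0.52095966 0.41357238 0.23513594] [25.63447679 32.08298196 56.53198221  6.68753149 89.11883604 21.01001265] [-0.43997158  0.38476368 -2.65960256] 0.020450542346365435 108.43545198440552
err
   [0.01, 0.04, -0.28, -0.2, -0.1, -0.3]
floor plane [ 0.0004 -0.001  -0.0002] 2357
pan in scoop frame (array([ 0.5, -0. ]), array([132.2, 125.5]), 89.58) [-0.0624 -0.0665 -0.0083] [0.0637 0.0664 0.0467]
```

View pics/t2.png

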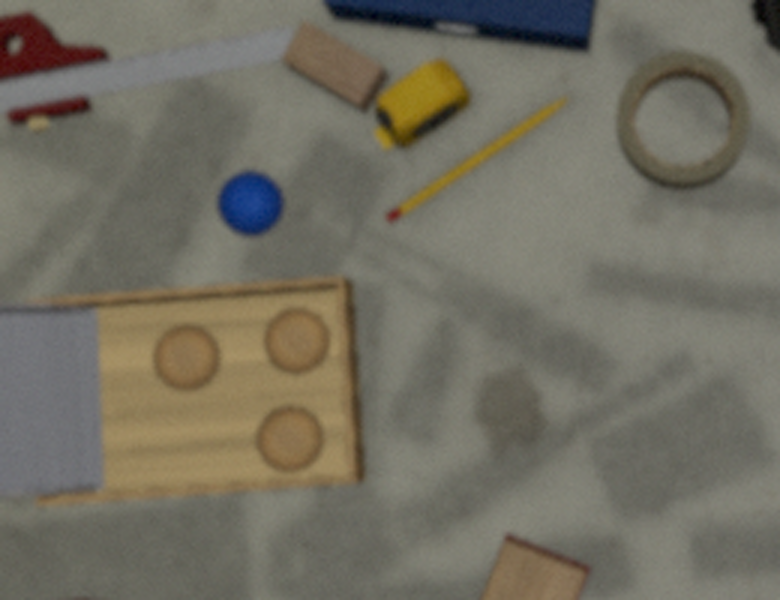

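Run:
```python
from plan import *
a=lip(-.001,.042,.05,34);a2=lip(-.001,.042,.014,34);a3=lip(-.001,.042,.0065,34)
show("desc",a,a2,a3)
st=lip(-.001,.042,.0065,34)
ys=[.034,.026,.018,.010,.003,-.004,-.010,-.015]; ps=[32,30,28,26,24,22,20.5,18]
b=show("sweep1",*[lip(-.001,y,.006,q) for y,q in zip(ys,ps)],start=st)
```

```text
desc
   [-2.55, 0.07, 3.07, -0.3, 1.7, -0.6]
   [-3.0, 0.1, 6.64, -0.3, 1.7, -0.6]
   [-3.1, 0.1, 7.39, -0.3, 1.7, -0.6]
sweep1
   [-0.33, 0.0, 0.29, 0.0, -2.0, 0.0]
   [-0.66, -0.0, 0.55, 0.0, -4.0, 0.0]
   [-1.01, -0.0, 0.83, 0.0, -6.0, 0.0]
   [-1.37, -0.0, 1.12, 0.0, -8.0, 0.0]
   [-1.65, -0.0, 1.44, 0.0, -10.0, 0.0]
   [-1.94, -0.0, 1.77, 0.0, -12.0, 0.0]
   [-2.25, 0.0, 2.02, 0.0, -13.5, 0.0]
   [-2.28, -0.0, 2.53, 0.0, -16.0, -0.0]
```

Request:
{"fn": "jog_arm", "kwargs": {"targets": [[-1.3, 0, 1.5, -0.2, 0.9, -0.3], [-2.6, 0.1, 3.1, -0.3, 1.7, -0.6], [-2.8, 0.1, 4.9, -0.3, 1.7, -0.6], [-3.0, 0.1, 6.1, -0.3, 1.7, -0.6], [-3.0, 0.1, 6.6, -0.3, 1.7, -0.6], [-3.1, 0.1, 7.0, -0.3, 1.7, -0.6], [-3.1, 0.1, 7.3, -0.3, 1.7, -0.6], [-3.1, 0.1, 7.3, -0.3, 1.7, -0.6]]}}

```text
time_s: 6.05
position: [0.5238, 0.3908, 0.1603]
tool_rot: [[-0.095, 0.995, -0.01], [0.984, 0.096, 0.151], [0.151, 0.005, -0.988]]
ft_force: [-0.4, -0.8, -2.5]
grip_width: 0.0209
gripper_force: 108.5
```

```bash
cat >> plan.py <<'E'
def where():
    """measured scoop lip in tray frame + pitch/yaw, by the grasp model"""
    o=env.observe();p,Rt=np.array(o["position"]),np.array(o["tool_rot"]);Rs=Rt@T.T
    org=p-Rs@(G+DEP*T[:,2]); L=org+Rs@[.062,0,0]; d=L[:2]-tc
    e=R.from_matrix(Rs).as_euler("ZYX",degrees=True)
    print("t",o["time_s"],"lip tray",np.round([d@ux,d@uy,L[2]],4),"yaw-err,pitch,roll",np.round([e[0]-ty+90,e[1],e[2]],2),"F",np.round(o["ft_force"],1),"w",round(o["grip_width"],4))
E
python3 - <<'E'
from plan import *
where()
ys=[.034,.026,.018,.010,.003,-.004,-.010,-.015]; ps=[32,30,28,26,24,22,20.5,18]
show("sweep1",*[lip(-.001,y,.006,q) for y,q in zip(ys,ps)])
E
```

```text
t 6.05 lip tray [0.001  0.0367 0.0099] yaw-err,pitch,roll [ 0.72 33.7   0.32] F [-0.4 -0.8 -2.5] w 0.0209
sweep1
   [0.07, -0.05, 0.66, 0.2, -1.7, 0.6]
   [-0.26, -0.06, 0.92, 0.2, -3.7, 0.6]
   [-0.6, -0.06, 1.2, 0.2, -5.7, 0.6]
   [-0.97, -0.07, 1.49, 0.2, -7.7, 0.6]
   [-1.24, -0.07, 1.81, 0.2, -9.7, 0.6]
   [-1.53, -0.07, 2.15, 0.2, -11.7, 0.6]
   [-1.83, -0.08, 2.4, 0.2, -13.2, 0.5]
   [-1.87, -0.08, 2.91, 0.3, -15.7, 0.5]
```

Request:
{"fn": "jog_arm", "kwargs": {"targets": [[-0.2, 0, 0.4, 0, -2, 0.3], [-0.5, 0, 0.7, 0, -4, 0.3], [-0.9, 0, 1.0, 0, -6, 0.3], [-1.2, 0, 1.3, 0, -8, 0.3], [-1.5, 0, 1.6, 0, -10, 0.3]]}}

```text
time_s: 6.47
position: [0.5254, 0.3786, 0.1432]
tool_rot: [[-0.09, 0.996, 0.008], [0.996, 0.09, -0.023], [-0.023, 0.006, -1.0]]
ft_force: [0.3, 0.3, -3.6]
grip_width: 0.0208
gripper_force: 108.6
```

Run:
```python
from plan import *
where()
for i in range(4): env.get_image("top"); where()
ys=[.000,-.004,-.010,-.015,-.02,-.025,-.03,-.035]; ps=[23,22,20.5,18,15,12,10,9]
show("sweep2",*[lip(-.001,y,.006,q) for y,q in zip(ys,ps)])
```

```text
t 6.4667 lip tray [ 0.0013 -0.0006  0.0093] yaw-err,pitch,roll [ 0.38 23.66  0.38] F [ 0.3  0.3 -3.6] w 0.0208
t 6.5167 lip tray [ 0.0008 -0.0007  0.0087] yaw-err,pitch,roll [ 0.39 23.52  0.3 ] F [-1.3 -0.2 -3.1] w 0.0211
t 6.5667 lip tray [0.0008 0.     0.0086] yaw-err,pitch,roll [ 0.4 23.7  0.3] F [ 0.1  0.6 -2.4] w 0.0211
t 6.6167 lip tray [0.0009 0.0001 0.0087] yaw-err,pitch,roll [ 0.39 23.77  0.32] F [-0.1  0.5 -1.4] w 0.0207
t 6.6667 lip tray [ 0.001  -0.0001  0.0088] yaw-err,pitch,roll [ 0.38 23.79  0.33] F [ 1.3 -0.3 -2.8] w 0.0208
sweep2
   [0.2, -0.09, 0.43, 0.3, -0.8, 0.2]
   [0.03, -0.09, 0.62, 0.3, -1.8, 0.2]
   [-0.22, -0.09, 0.92, 0.3, -3.3, 0.2]
   [-0.16, -0.1, 1.43, 0.3, -5.8, 0.2]
   [-0.02, -0.1, 2.06, 0.3, -8.8, 0.2]
   [0.08, -0.1, 2.73, 0.3, -11.8, 0.2]
   [-0.03, -0.11, 3.2, 0.3, -13.8, 0.2]
   [-0.35, -0.11, 3.44, 0.3, -14.8, 0.2]
```

Request:
{"fn": "jog_arm", "kwargs": {"targets": [[0.1, -0.1, 0.2, 0.3, -0.8, 0.2], [0.2, -0.1, 0.4, 0.3, -0.8, 0.2], [0, -0.1, 0.6, 0.3, -1.8, 0.2], [-0.2, -0.1, 0.9, 0.3, -3.3, 0.2], [-0.2, -0.1, 1.4, 0.3, -5.8, 0.2], [0, -0.1, 2.1, 0.3, -8.8, 0.2], [0.1, -0.1, 2.7, 0.3, -11.8, 0.2], [0.1, -0.1, 2.7, 0.3, -11.8, 0.2]]}}

```text
time_s: 7.33
position: [0.5239, 0.3794, 0.1147]
tool_rot: [[-0.086, 0.996, 0.02], [0.969, 0.088, -0.229], [-0.23, -0.001, -0.973]]
ft_force: [-0.3, -1.1, 5.8]
grip_width: 0.0213
gripper_force: 109.8
```

Run:
```python
from plan import *
for i in range(3): env.get_image("top"); where()
ys=[-.03,-.035,-.04,-.046,-.052,-.058,-.064,-.07]; ps=[10,9,8,7,6,6,6,6]
show("sweep3",*[lip(-.001,y,.0055,q) for y,q in zip(ys,ps)])
for r in env.regions_of("top","foot1"): print(r["score"],r["point"])
t=env.get_image("top");W=cloud(t);
for r in env.regions_of("top","foot1"):
    q=np.nanmedian(W[r["pixels"]],0); d=q[:2]-tc; print(np.round([d@ux,d@uy,q[2]],4))
save("t3",cv2.resize(t["frame"][130:330,120:380],(780,600),interpolation=cv2.INTER_CUBIC))
```

```text
t 7.3833 lip tray [-0.0011 -0.0253  0.0062] yaw-err,pitch,roll [ 7.000e-02  1.182e+01 -1.000e-02] F [-0.5 -1.4  5.3] w 0.0204
t 7.4333 lip tray [-0.001  -0.0254  0.0065] yaw-err,pitch,roll [3.00e-02 1.19e+01 1.00e-02] F [ 0.3 -0.4  4.3] w 0.0208
t 7.4833 lip tray [-0.001  -0.0255  0.0066] yaw-err,pitch,roll [-0.   11.94  0.02] F [-0.1  0.1  3.3] w 0.0208
sweep3
   [0.05, -0.0, 0.56, 0.0, -1.9, -0.0]
   [-0.21, -0.0, 0.87, 0.0, -2.9, -0.0]
   [-0.47, -0.0, 1.17, 0.0, -3.9, -0.0]
   [-0.83, -0.0, 1.51, 0.0, -4.9, -0.0]
   [-1.2, -0.0, 1.84, 0.0, -5.9, -0.0]
   [-1.78, -0.0, 1.98, 0.0, -5.9, -0.0]
   [-2.37, -0.0, 2.12, 0.0, -5.9, -0.0]
   [-2.95, -0.0, 2.25, 0.0, -5.9, -0.0]
0.75 [240.7, 221.1]
0.73 [276.6, 216.3]
0.64 [249.2, 200.6]
0.55 [197.9, 201.0]
[-0.0403 -0.07    0.0412]
[ 0.0209 -0.0429  0.0418]
[ 0.1372 -0.0517  0.0353]
[ 0.0321 -0.0901  0.0415]
```

View pics/t3.png

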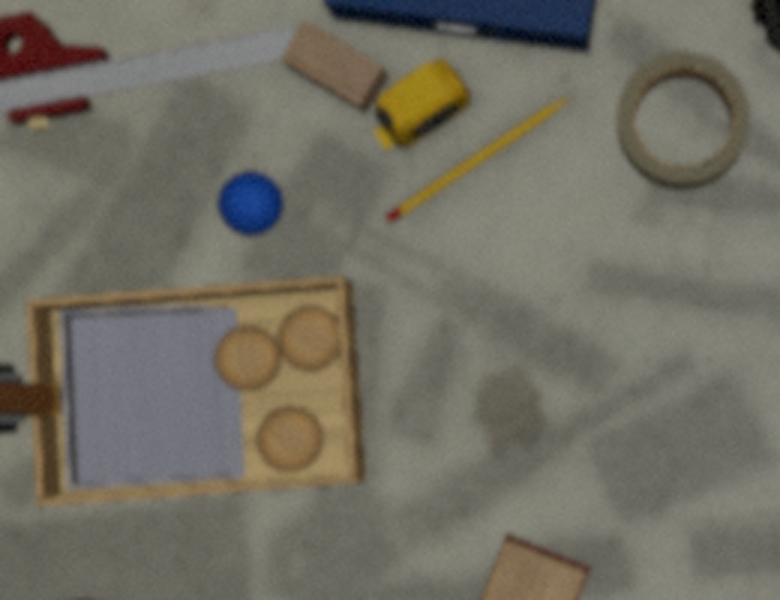

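The picture shows the scoop flat inside the tray, its lip at column ~240. Foot3 at (247,357) rides on the lip, foot1 at (310,338) is at the wall and foot2 is at (290,438). I carry on sweeping.

Request:
{"fn": "jog_arm", "kwargs": {"targets": [[0, 0, 0.5, 0, -1.9, 0], [-0.2, 0, 0.8, 0, -2.9, 0], [-0.5, 0, 1.2, 0, -3.9, 0], [-0.8, 0, 1.5, 0, -4.9, 0], [-1.2, 0, 1.8, 0, -5.9, 0], [-1.8, 0, 2.0, 0, -5.9, 0], [-2.4, 0, 2.1, 0, -5.9, 0], [-3.0, 0, 2.2, 0, -5.9, 0]]}}

```text
time_s: 8.3
position: [0.5271, 0.3439, 0.1004]
tool_rot: [[-0.081, 0.996, 0.027], [0.942, 0.086, -0.323], [-0.325, -0.001, -0.946]]
ft_force: [-0.2, 0.3, -0.5]
grip_width: 0.0209
gripper_force: 108.8
```

```bash
cat > look.py <<'E'
from plan import *
def look(name=None):
    env.get_image("top"); t=env.get_image("top"); where(); W=cloud(t)
    for r in env.regions_of("top","foot1"):
        q=np.nanmedian(W[r["pixels"]],0); d=q[:2]-tc; print("foot tray",np.round([d@ux,d@uy,q[2]],4))
    if name: save(name,cv2.resize(t["frame"][130:330,120:380],(780,600),interpolation=cv2.INTER_CUBIC))
E
python3 - <<'E'
from look import *
look("t4")
ys=[-.075,-.08,-.085,-.09,-.095,-.1,-.104,-.108]
show("sweep4",*[lip(-.001,y,.0055,6) for y in ys])
E
```

```text
t 8.4 lip tray [-0.0015 -0.0712  0.0051] yaw-err,pitch,roll [-0.11  6.05 -0.06] F [ 0.7  0.7 -1.2] w 0.0208
foot tray [ 0.0323 -0.0903  0.0425]
foot tray [ 0.006  -0.0471  0.0461]
foot tray [-0.0417 -0.0903  0.0419]
foot tray [ 0.1371 -0.0504  0.0355]
sweep4
   [-0.4, 0.02, 0.1, -0.1, -0.0, -0.1]
   [-0.87, 0.02, 0.26, -0.1, -0.0, -0.1]
   [-1.35, 0.02, 0.43, -0.1, -0.0, -0.1]
   [-1.82, 0.03, 0.59, -0.1, -0.0, -0.1]
   [-2.29, 0.03, 0.75, -0.1, -0.0, -0.1]
   [-2.77, 0.03, 0.91, -0.1, -0.0, -0.1]
   [-3.14, 0.03, 1.04, -0.1, -0.0, -0.1]
   [-3.52, 0.03, 1.17, -0.1, -0.0, -0.1]
```

Request:
{"fn": "jog_arm", "kwargs": {"targets": [[-0.4, 0, 0.1, 0, 0, 0], [-0.9, 0, 0.3, 0, 0, 0], [-1.4, 0, 0.4, 0, 0, 0], [-1.8, 0, 0.6, 0, 0, 0], [-2.3, 0, 0.8, 0, 0, 0], [-2.8, 0, 0.9, 0, 0, 0], [-3.1, 0, 1.0, 0, 0, 0], [-3.4, 0, 1.1, 0, 0, 0]]}}

```text
time_s: 9.12
position: [0.5302, 0.3085, 0.1013]
tool_rot: [[-0.081, 0.996, 0.027], [0.942, 0.086, -0.324], [-0.325, -0.001, -0.946]]
ft_force: [-0.7, -0.4, -4.9]
grip_width: 0.0211
gripper_force: 108.4
```

Run:
```python
from look import *
look("t5")
```

```text
t 9.2167 lip tray [-0.0014 -0.1064  0.006 ] yaw-err,pitch,roll [-0.05  6.   -0.05] F [ 0.1 -0.2 -3.9] w 0.0211
foot tray [-0.0012 -0.0615  0.0487]
foot tray [-0.0416 -0.0886  0.0462]
foot tray [ 0.038  -0.0909  0.0457]
foot tray [ 0.1373 -0.0498  0.0357]
```

View pics/t5.png

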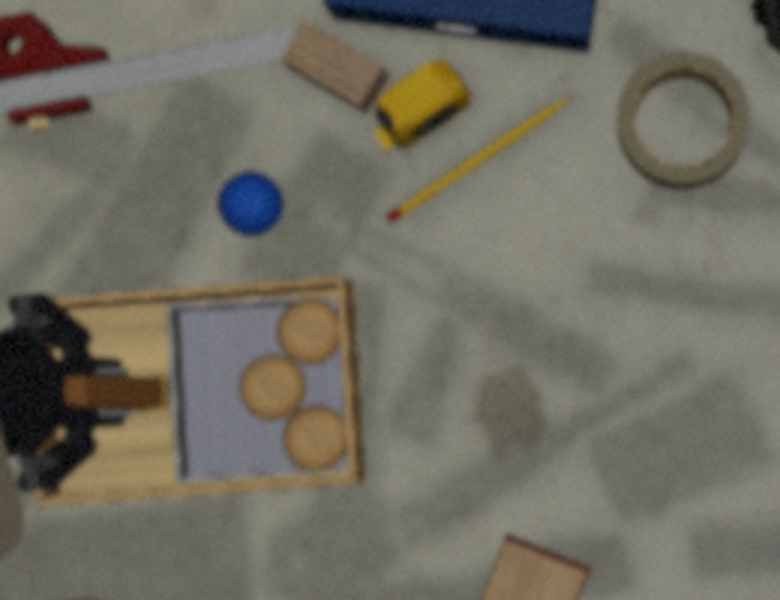

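Run:
```python
from look import *
def L(y,p): return lip(-.001,y,max(.006,.009+.124*np.sin(np.radians(-p))),p)
b=show("tilt",*[L(*a) for a in((-.1095,6),(-.110,4),(-.110,2),(-.1095,0),(-.109,-3),(-.108,-6),(-.107,-9),(-.105,-12))])
b=show("tilt2",*[L(*a) for a in((-.102,-14),(-.098,-16),(-.094,-18),(-.090,-18))],start=b)
up=(b[0]+[0,0,.15],b[1]); show("up",up,start=b); print(up[0])
```

```text
tilt
   [-0.31, 0.02, 0.11, -0.0, -0.0, -0.0]
   [0.11, 0.02, 0.5, -0.0, -2.0, -0.0]
   [0.56, 0.02, 0.88, -0.0, -4.0, -0.0]
   [0.96, 0.02, 0.98, -0.0, -6.0, -0.0]
   [1.43, 0.02, 0.98, -0.0, -9.0, -0.0]
   [1.92, 0.02, 1.0, -0.0, -12.0, -0.0]
   [2.37, 0.02, 1.05, -0.0, -15.0, -0.0]
   [2.88, 0.02, 1.1, -0.0, -18.0, -0.0]
tilt2
   [0.46, -0.0, -0.15, 0.0, -2.0, 0.0]
   [0.98, 0.0, -0.34, 0.0, -4.0, 0.0]
   [1.49, -0.0, -0.51, -0.0, -6.0, -0.0]
   [1.81, 0.0, -0.75, -0.0, -6.0, -0.0]
up
   [-10.23, -0.0, -10.97, 0.0, 0.0, 0.0]
[0.52673545 0.35126092 0.22667156]
```

Request:
{"fn": "jog_arm", "kwargs": {"targets": [[-0.3, 0, 0.1, 0, 0, 0], [0.1, 0, 0.5, 0, -2, 0], [0.6, 0, 0.9, 0, -4, 0], [1.0, 0, 1.0, 0, -6, 0], [1.4, 0, 1.0, 0, -9, 0], [1.9, 0, 1.0, 0, -12, 0], [2.4, 0, 1.0, 0, -15, 0], [2.9, 0, 1.1, 0, -18, 0]]}}

```text
time_s: 9.93
position: [0.5283, 0.3332, 0.0817]
tool_rot: [[-0.069, 0.996, 0.053], [0.795, 0.086, -0.601], [-0.603, 0.001, -0.798]]
ft_force: [-0.2, -0.5, -4.6]
grip_width: 0.021
gripper_force: 108.4
```

Request:
{"fn": "jog_arm", "kwargs": {"targets": [[0.2, 0, -0.1, 0, -1, 0], [0.5, 0, -0.2, 0, -2, 0], [1.0, 0, -0.3, 0, -4, 0], [1.5, 0, -0.5, 0, -6, 0], [1.8, 0, -0.8, 0, -6, 0], [1.8, 0, -0.8, 0, -6, 0]]}}

```text
time_s: 10.43
position: [0.5266, 0.3526, 0.0771]
tool_rot: [[-0.064, 0.996, 0.059], [0.73, 0.087, -0.678], [-0.681, -0.0, -0.733]]
ft_force: [0.0, 0.5, -4.4]
grip_width: 0.0205
gripper_force: 108.4
```

Run:
```python
from look import *
look("t6")
print(np.round(env.observe()["q"],1))
```

```text
t 10.5333 lip tray [-0.0009 -0.0895  0.048 ] yaw-err,pitch,roll [ -0.03 -17.91   0.03] F [-0.  -0.4 -4.3] w 0.0207
foot tray [-0.0018  0.0043  0.0547]
foot tray [ 0.1376 -0.0503  0.0351]
foot tray [ 0.0353 -0.027   0.0656]
foot tray [-0.0391 -0.0251  0.0645]
[ 36.6  51.2  55.6 -35.8  97.5  34.8]
```

```bash
cat >> plan.py <<'E'
by=11.8; bc=np.array([.5385,-.282]); bx=np.array([np.cos(np.radians(by)),np.sin(np.radians(by))]); byv=np.array([-bx[1],bx[0]])
def boxlip(x,y,z,pitch):
    q=bc+x*bx+y*byv; return scoop([q[0],q[1],z],by-90,pitch,lip=True)
E
python3 - <<'E'
from look import *
o=env.observe();p,Rt=np.array(o["position"]),np.array(o["tool_rot"])
up=(p+[0,0,.17],Rt); H=boxlip(-.005,.02,.22,-18)
mid=((up[0]+H[0])/2,R.from_matrix(np.stack([Rt,H[1]])).mean().as_matrix())
a=show("up",up);b=show("mid",mid,start=a);c_=show("H",H,start=b);print(up[0],H[0])
t=[(.22,-12),(.215,-6),(.20,0),(.185,5),(.17,10),(.15,15),(.13,19),(.115,23)]
d=show("t1",*[boxlip(-.005,.02,z,q) for z,q in t],start=c_)
t=[(.105,26),(.095,29),(.088,32),(.083,35),(.08,38),(.08,41),(.08,44),(.08,47)]
e=show("t2",*[boxlip(-.005,.02,z,q) for z,q in t],start=d)
E
```

```text
up
   [-11.58, 0.01, -12.45, 0.0, 0.0, 0.0]
mid
   [-16.38, -3.51, 15.11, -2.3, -0.0, -2.5]
H
   [-16.18, -4.84, 14.96, -2.3, -0.0, -2.5]
[0.5268521  0.35151264 0.24773667] [ 0.49507048 -0.09856494  0.24935345]
t1
   [-1.48, 0.0, -1.0, 0.0, 6.0, -0.0]
   [-2.72, 0.0, -1.48, -0.0, 12.0, -0.0]
   [-3.35, 0.0, -1.06, 0.0, 18.0, 0.0]
   [-3.76, -0.0, -0.39, 0.0, 23.0, -0.0]
   [-4.2, -0.0, 0.41, -0.0, 28.0, -0.0]
   [-4.32, 0.0, 1.7, -0.0, 33.0, -0.0]
   [-4.14, 0.0, 3.12, 0.0, 37.0, 0.0]
   [-4.31, 0.0, 4.26, 0.0, 41.0, 0.0]
t2
   [-0.69, 0.0, 0.48, 0.0, 3.0, -0.0]
   [-1.41, 0.0, 1.0, -0.0, 6.0, -0.0]
   [-2.17, 0.0, 1.25, -0.0, 9.0, -0.0]
   [-2.95, 0.0, 1.35, -0.0, 12.0, -0.0]
   [-3.76, 0.0, 1.29, -0.0, 15.0, -0.0]
   [-4.6, 0.0, 0.98, 0.0, 18.0, -0.0]
   [-5.45, -0.0, 0.71, 0.0, 21.0, -0.0]
   [-6.32, -0.0, 0.48, 0.0, 24.0, -0.0]
```

Request:
{"fn": "jog_arm", "kwargs": {"targets": [[-0.8, 0, -0.9, 0, 0, 0], [-2.4, 0, -2.6, 0, 0, 0], [-4.3, 0, -4.6, 0, 0, 0], [-6.3, 0, -6.8, 0, 0, 0], [-8.3, 0, -8.9, 0, 0, 0], [-10.0, 0, -10.7, 0, 0, 0], [-11.1, 0, -11.9, 0, 0, 0], [-11.6, 0, -12.5, 0, 0, 0]]}}

```text
time_s: 11.25
position: [0.5267, 0.3519, 0.252]
tool_rot: [[-0.059, 0.996, 0.061], [0.731, 0.085, -0.677], [-0.68, 0.005, -0.733]]
ft_force: [0.9, -0.5, -5.2]
grip_width: 0.0205
gripper_force: 108.5
```

Request:
{"fn": "jog_arm", "kwargs": {"targets": [[-0.6, -0.1, 0.5, -0.1, 0, -0.1], [-2.0, -0.4, 1.9, -0.3, 0, -0.3], [-4.2, -0.9, 3.9, -0.6, 0, -0.6], [-6.7, -1.4, 6.2, -0.9, 0, -1.0], [-9.1, -2.0, 8.4, -1.3, 0, -1.4], [-11.6, -2.5, 10.7, -1.6, 0, -1.8], [-14.0, -3.0, 12.9, -2.0, 0, -2.1], [-16.4, -3.5, 15.1, -2.3, 0, -2.5]]}}

```text
time_s: 11.92
position: [0.5099, 0.1253, 0.2492]
tool_rot: [[-0.107, 0.989, 0.098], [0.724, 0.145, -0.675], [-0.682, -0.001, -0.732]]
ft_force: [0.1, 0.5, -4.4]
grip_width: 0.0208
gripper_force: 108.5
```

Request:
{"fn": "jog_arm", "kwargs": {"targets": [[-2.4, -0.7, 2.2, -0.3, 0, -0.4], [-4.9, -1.4, 4.5, -0.7, 0, -0.8], [-7.3, -2.2, 6.7, -1.0, 0, -1.1], [-9.7, -2.9, 9.0, -1.4, 0, -1.5], [-12.0, -3.6, 11.1, -1.7, 0, -1.9], [-14.0, -4.2, 12.9, -2.0, 0, -2.2], [-15.5, -4.6, 14.3, -2.2, 0, -2.4], [-16.2, -4.8, 15.0, -2.3, 0, -2.5]]}}

```text
time_s: 12.58
position: [0.494, -0.1006, 0.25]
tool_rot: [[-0.148, 0.98, 0.135], [0.716, 0.2, -0.668], [-0.682, -0.002, -0.732]]
ft_force: [-0.4, 0.7, -4.7]
grip_width: 0.0205
gripper_force: 108.5
```

Run:
```python
from look import *
for i in range(2): env.get_image("scene"); where()
s=env.get_image("scene"); save("s7",s["frame"][150:400,200:520])
show("err",boxlip(-.005,.02,.22,-18)); print(np.round(env.observe()["q"],1))
env.get_image("top")
for r in env.regions_of("top","foot1"): print(r["score"],r["point"])
```

```text
t 12.6333 lip tray [-0.0533 -0.5366  0.2205] yaw-err,pitch,roll [  6.63 -18.    -0.14] F [ 0.6 -1.  -4.5] w 0.0207
t 12.6833 lip tray [-0.0529 -0.5352  0.2203] yaw-err,pitch,roll [  6.64 -17.96  -0.11] F [-0.3 -0.8 -3.9] w 0.0206
err
   [0.02, 0.03, 0.04, -0.2, -0.0, -0.1]
[ -5.6  16.2  92.1 -45.8  65.2   0.5]
0.91 [198.3, 200.6]
0.59 [250.6, 402.6]
0.57 [289.2, 408.3]
0.57 [274.3, 386.5]
```

View pics/s7.png

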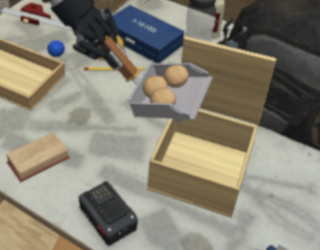

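The scoop holds all three feet (around (165,85)) over the near edge of the open box. Now I tip it.

Request:
{"fn": "jog_arm", "kwargs": {"targets": [[-1.5, 0, -1.0, 0, 6, 0], [-2.7, 0, -1.5, 0, 12, 0], [-3.4, 0, -1.1, 0, 18, 0], [-3.8, 0, -0.4, 0, 23, 0], [-4.2, 0, 0.4, 0, 28, 0], [-4.3, 0, 1.7, 0, 33, 0], [-4.2, 0, 3.1, 0, 37, 0], [-4.3, 0, 4.3, 0, 41, 0]]}}

```text
time_s: 13.5
position: [0.5078, -0.1573, 0.2472]
tool_rot: [[-0.205, 0.979, 0.004], [0.978, 0.205, -0.031], [-0.031, -0.002, -1.0]]
ft_force: [0.9, 0.6, -4.8]
grip_width: 0.0211
gripper_force: 108.5
```

Request:
{"fn": "jog_arm", "kwargs": {"targets": [[-0.7, 0, 0.5, 0, 3, 0], [-1.4, 0, 1.0, 0, 6, 0], [-2.2, 0, 1.2, 0, 9, 0], [-3.0, 0, 1.3, 0, 12, 0], [-3.8, 0, 1.3, 0, 15, 0], [-4.6, 0, 1.0, 0, 18, 0], [-5.4, 0, 0.7, 0, 21, 0], [-6.3, 0, 0.5, 0, 24, 0]]}}

```text
time_s: 14.17
position: [0.5211, -0.2192, 0.2454]
tool_rot: [[-0.19, 0.979, -0.079], [0.907, 0.206, 0.367], [0.376, -0.002, -0.927]]
ft_force: [0.7, 1.0, -1.7]
grip_width: 0.0209
gripper_force: 108.8
```

Run:
```python
from look import *
t=env.get_image("top"); save("t8",cv2.resize(t["frame"][150:350,340:520],(720,800*6//8),interpolation=cv2.INTER_CUBIC))
o=env.observe();print(o["time_s"],o["ft_force"],np.round(o["q"],1));where()
W=cloud(t)
for r in env.regions_of("top","foot1"): print(r["score"],r["point"],np.nanmedian(W[r["pixels"]],0))
d=boxlip(-.005,.02,.08,47)
show("t3",*[boxlip(-.005,.02,.085,q) for q in(50,53,56,59)],start=d)
```

```text
14.2167 [-2.51100414 -2.75097834 -4.15033785] [-41.1  30.   61.5  13.6 106.1 -51.1]
t 14.2167 lip tray [-0.0512 -0.5356  0.0793] yaw-err,pitch,roll [ 6.61 47.23 -0.22] F [-2.5 -2.8 -4.2] w 0.0207
0.77 [196.5, 202.4] [0.67752395 0.23618408 0.03484045]
0.74 [228.2, 454.8] [ 0.61287997 -0.32618526  0.04968778]
0.63 [285.7, 470.7] [ 0.48848517 -0.36087053  0.05144871]
t3
   [-0.54, 0.0, -0.98, -0.0, 3.0, 0.0]
   [-1.29, 0.0, -1.47, -0.0, 6.0, 0.0]
   [-2.07, 0.0, -1.91, 0.0, 9.0, 0.0]
   [-2.87, 0.0, -2.31, -0.0, 12.0, 0.0]
```

View pics/t8.png

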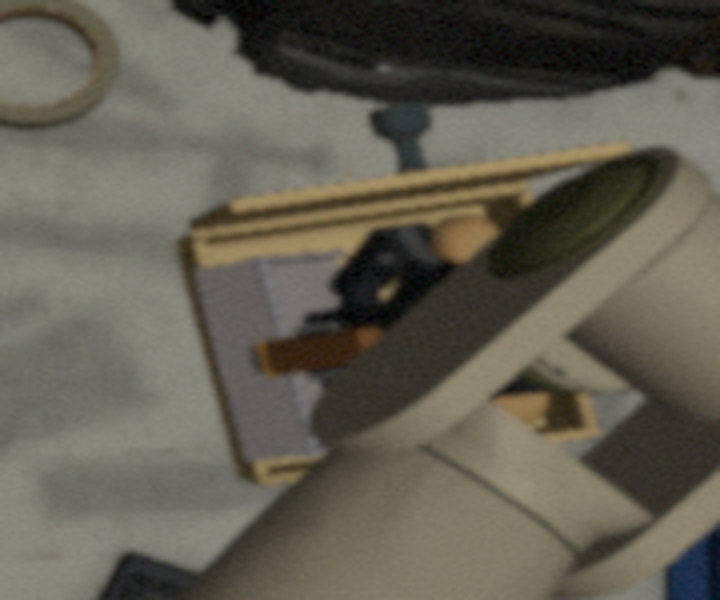

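Request:
{"fn": "jog_arm", "kwargs": {"targets": [[-0.5, 0, -1.0, 0, 3, 0], [-1.3, 0, -1.5, 0, 6, 0], [-2.1, 0, -1.9, 0, 9, 0], [-2.1, 0, -1.9, 0, 9, 0], [-2.1, 0, -1.9, 0, 9, 0], [-2.1, 0, -1.9, 0, 9, 0]]}}

```text
time_s: 14.77
position: [0.5262, -0.2444, 0.2549]
tool_rot: [[-0.175, 0.979, -0.106], [0.84, 0.205, 0.502], [0.514, -0.001, -0.858]]
ft_force: [-0.1, -0.0, -2.2]
grip_width: 0.0207
gripper_force: 108.8
```

Run:
```python
from look import *
for c in("top","wrist","scene"):
    t=env.get_image(c); where()
    for r in env.regions_of(c,"foot1"): print(c,round(r["score"],2),r["point"])
    if c=="wrist": save("w9",t["frame"])
    if c=="scene": save("s9",t["frame"])
# return: up, then go back to level 10 above
L=boxlip(-.005,.02,.20,56)
show("up",L)
```

```text
t 14.8167 lip tray [-0.051  -0.5333  0.0851] yaw-err,pitch,roll [ 6.78 55.9  -0.11] F [-0.4 -0.1 -2.9] w 0.0209
top 0.57 [200.0, 200.2]
top 0.5 [226.3, 450.3]
t 14.9167 lip tray [-0.051  -0.5335  0.0853] yaw-err,pitch,roll [ 6.79 55.92 -0.07] F [ 0.2  0.3 -2.1] w 0.0208
wrist 0.95 [22.1, 476.3]
t 15.0167 lip tray [-0.0511 -0.5337  0.0851] yaw-err,pitch,roll [ 6.77 55.95 -0.08] F [ 0.2  0.2 -2.4] w 0.0207
scene 0.6 [199.0, 253.9]
scene 0.57 [319.4, 428.5]
scene 0.52 [301.8, 435.6]
up
   [5.88, -0.04, -9.88, -0.0, 0.0, -0.1]
```

View pics/w9.png

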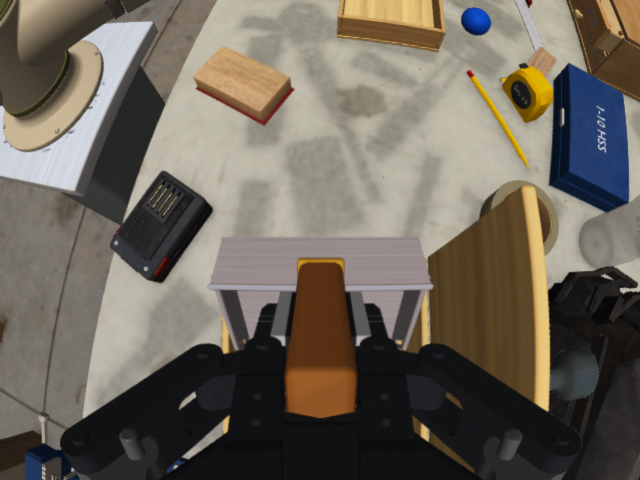

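Wrist force is back to the bare scoop weight (2.4 N), so the pan is empty. The wrist view shows the pan over the box with nothing in it. Next I lift and set the scoop down on the table.

Run:
```python
from look import *
o=env.observe();p,Rt=np.array(o["position"]),np.array(o["tool_rot"])
a=(p+[0,0,.11],Rt); show("up",a)
Y=-82
h=scoop([.535,-.025,.15],Y,0)
m=((a[0]+h[0])/2,scoop([0,0,0],Y,28)[1])
a=show("m",m,start=a);a=show("h",h,start=a); print(m[0],h[0])
show("down",*[scoop([.535,-.025,z],Y,0) for z in(.05,.02,.008,.002)],start=h)
```

```text
up
   [5.66, -0.01, -9.43, 0.0, 0.0, 0.0]
m
   [9.5, 2.98, 13.57, -1.2, -28.0, 3.6]
h
   [14.92, 1.98, 7.54, 0.0, -28.0, 0.0]
[ 0.52430212 -0.090931    0.29749468] [0.5225962  0.06325766 0.22996754]
down
   [4.23, 0.0, 9.06, 0.0, 0.0, 0.0]
   [5.49, 0.0, 11.78, 0.0, 0.0, 0.0]
   [6.0, 0.0, 12.87, 0.0, 0.0, 0.0]
   [6.25, 0.0, 13.41, 0.0, 0.0, 0.0]
```

Request:
{"fn": "jog_arm", "kwargs": {"targets": [[1.4, 0, -2.4, 0, 0, 0], [2.8, 0, -4.7, 0, 0, 0], [4.2, 0, -7.1, 0, 0, 0], [5.7, 0, -9.4, 0, 0, 0], [5.7, 0, -9.4, 0, 0, 0]]}}

```text
time_s: 15.48
position: [0.5261, -0.245, 0.3699]
tool_rot: [[-0.178, 0.979, -0.1], [0.843, 0.204, 0.498], [0.508, 0.005, -0.861]]
ft_force: [-0.3, -0.6, -1.1]
grip_width: 0.0207
gripper_force: 109.0
```

Request:
{"fn": "jog_arm", "kwargs": {"targets": [[1.6, 0.5, 2.3, -0.2, -4.7, 0.6], [3.2, 1.0, 4.5, -0.4, -9.3, 1.2], [4.8, 1.5, 6.8, -0.6, -14, 1.8], [6.3, 2.0, 9.0, -0.8, -18.7, 2.4], [7.9, 2.5, 11.3, -1.0, -23.3, 3.0], [9.5, 3.0, 13.6, -1.2, -28, 3.6]]}}

```text
time_s: 15.98
position: [0.5237, -0.0896, 0.2963]
tool_rot: [[-0.139, 0.99, -0.005], [0.989, 0.139, 0.048], [0.048, 0.001, -0.999]]
ft_force: [0.5, 0.6, -2.5]
grip_width: 0.0208
gripper_force: 108.7
```

Request:
{"fn": "jog_arm", "kwargs": {"targets": [[2.5, 0.3, 1.3, 0, -4.7, 0], [5.0, 0.7, 2.5, 0, -9.3, 0], [7.5, 1.0, 3.8, 0, -14, 0], [9.9, 1.3, 5.0, 0, -18.7, 0], [12.4, 1.7, 6.3, 0, -23.3, 0], [14.9, 2.0, 7.5, 0, -28, 0], [14.9, 2.0, 7.5, 0, -28, 0], [14.9, 2.0, 7.5, 0, -28, 0]]}}

```text
time_s: 16.65
position: [0.5222, 0.0655, 0.2284]
tool_rot: [[-0.131, 0.99, 0.058], [0.897, 0.144, -0.418], [-0.422, -0.003, -0.907]]
ft_force: [-0.1, 0.3, -2.3]
grip_width: 0.0209
gripper_force: 108.8
```

Run:
```python
from look import *
t=env.get_image("top"); where(); env.get_image("top"); W=cloud(t)
for r in env.regions_of("top","foot1"): print(r["score"],r["point"],np.nanmedian(W[r["pixels"]],0))
print(np.round(env.observe()["q"],1))
save("t10",t["frame"][150:350,130:530])
show("down",*[scoop([.535,-.025,z],-82,0) for z in(.05,.02,.008,.002)])
```

```text
t 16.7 lip tray [-0.0215 -0.3582  0.1492] yaw-err,pitch,roll [ 3.16  0.05 -0.05] F [-0.6 -0.2 -2.5] w 0.0208
0.82 [232.9, 455.5] [ 0.60447962 -0.32969373  0.04713138]
0.8 [282.3, 464.0] [ 0.49680669 -0.35171188  0.04712992]
0.6 [258.4, 459.8] [ 0.54975493 -0.33661436  0.04218573]
0.59 [198.4, 200.0] [0.67554726 0.23526996 0.03527411]
[  5.8  21.5  79.2 -25.4  79.4   2.7]
down
   [4.32, -0.06, 9.04, 0.0, -0.0, -0.1]
   [5.58, -0.07, 11.76, 0.0, -0.0, -0.1]
   [6.09, -0.07, 12.85, 0.0, -0.0, -0.1]
   [6.34, -0.07, 13.39, 0.0, -0.0, -0.1]
```

View pics/t10.png

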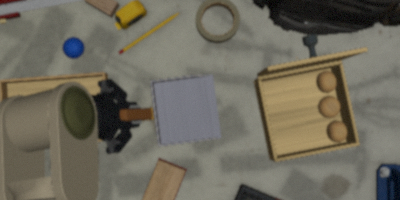

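All three feet are in the box (column ~330), and the scoop is clear of everything over bare table. I set it down.

Request:
{"fn": "jog_arm", "kwargs": {"targets": [[1.4, 0, 3.0, 0, 0, 0], [2.9, 0, 6.0, 0, 0, 0], [4.3, 0, 9.0, 0, 0, 0], [5.2, 0, 11.0, 0, 0, 0], [5.6, 0, 11.8, 0, 0, 0], [6.0, 0, 12.7, 0, 0, 0], [6.3, 0, 13.3, 0, 0, 0], [6.4, 0, 13.5, 0, 0, 0]]}}

```text
time_s: 17.47
position: [0.5235, 0.0638, 0.0806]
tool_rot: [[-0.124, 0.99, 0.06], [0.898, 0.138, -0.418], [-0.423, 0.002, -0.906]]
ft_force: [-0.0, 3.6, 6.3]
grip_width: 0.0209
gripper_force: 110.0
```

Run:
```python
from look import *
for i in range(3): env.get_image("wrist"); where()
```

```text
t 17.5167 lip tray [-0.0208 -0.3585  0.001 ] yaw-err,pitch,roll [ 3.   -0.01  0.1 ] F [-0.1 -1.  -3.4] w 0.021
t 17.5667 lip tray [-0.0208 -0.3583  0.0013] yaw-err,pitch,roll [ 3.01 -0.01  0.12] F [-0.  -0.5 -2.8] w 0.0209
t 17.6167 lip tray [-0.0207 -0.3582  0.0015] yaw-err,pitch,roll [ 3.02 -0.    0.14] F [ 0.2 -0.  -2. ] w 0.0209
```

Request:
{"fn": "jog_arm", "kwargs": {"targets": [[0.1, 0, 0.2, 0, 0, 0], [0.1, 0, 0.2, 0, 0, 0]]}}

```text
time_s: 17.78
position: [0.5241, 0.0642, 0.0805]
tool_rot: [[-0.125, 0.99, 0.063], [0.897, 0.139, -0.42], [-0.424, 0.004, -0.905]]
ft_force: [-0.9, 2.6, 10.5]
grip_width: 0.0209
gripper_force: 110.3
```

Request:
{"fn": "jog_arm", "kwargs": {"targets": [[0, 0, 0, 0, 0, 0], [0, 0, 0, 0, 0, 0], [0, 0, 0, 0, 0, 0], [0, 0, 0, 0, 0, 0], [0, 0, 0, 0, 0, 0], [0, 0, 0, 0, 0, 0]], "hand": 1}}

```text
time_s: 18.28
position: [0.5232, 0.0642, 0.0782]
tool_rot: [[-0.126, 0.99, 0.059], [0.898, 0.139, -0.418], [-0.423, 0.001, -0.906]]
ft_force: [-0.2, 0.4, -0.8]
grip_width: 0.0852
gripper_force: 0.0
```

Request:
{"fn": "jog_arm", "kwargs": {"targets": [[0, 0, -1.5, 0, 0, 0], [0, 0, -3.5, 0, 0, 0], [0, 0, -6, 0, 0, 0], [0, 0, -9, 0, 0, 0], [0, 0, -12, 0, 0, 0], [0, 0, -15, 0, 0, 0], [0, 0, -18, 0, 0, 0], [0, 0, -18, 0, 0, 0]]}}

```text
time_s: 18.95
position: [0.5137, 0.1416, 0.2465]
tool_rot: [[-0.123, 0.99, 0.068], [0.898, 0.141, -0.416], [-0.422, 0.01, -0.907]]
ft_force: [0.8, 0.0, 1.0]
grip_width: 0.0855
gripper_force: 0.0
```

Run:
```python
from look import *
from fit import trim,sel
o=env.observe();print(o["time_s"],o["position"],o["grip_width"],np.round(o["q"],1))
s=env.get_image("scene");t=env.get_image("top")
save("s11",s["frame"][150:400,200:520])
for im in(s,t):
    W=cloud(im)
    P=sel(W,[.55,-.42,.0],[.78,-.13,.36]); d=P[:,:2]-bc
    B=np.c_[d@bx,d@byv,P[:,2]]
    m=(B[:,0]>.07)&(B[:,0]<.22)&(abs(B[:,1])<.085)&(B[:,2]>.12)
    Q=B[m]; print(len(Q),Q.min(0),Q.max(0))
    for z in np.arange(.12,.29,.02):
        k=Q[(Q[:,2]>z)&(Q[:,2]<z+.02)]
        if len(k)>3: print(round(z+.01,3),len(k),np.round(np.percentile(k[:,0],[2,25,50,75,98]),4))
    L=Q[(Q[:,2]>.265)]; print("top",np.median(L,0))
    K=Q[Q[:,0]>.145];print("knob?",len(K),K.mean(0) if len(K) else "")
W=cloud(t); sc=env.regions_of("top","scoop")[0]; P=W[sc["pixels"]]; print("scoop",np.nanmedian(P,0),np.nanpercentile(P,2,axis=0),np.nanpercentile(P,98,axis=0))
P=sel(W,[.62,-.45,.02],[.9,-.1,.45]); d=P[:,:2]-bc; B=np.c_[d@bx,d@byv,P[:,2]]; B=B[(abs(B[:,1])<.09)&(B[:,0]>.16)]
print("behind lid",B.min(0)); 
for x in np.arange(.16,.32,.02):
    k=B[(B[:,0]>x)&(B[:,0]<x+.02)]; print(round(x,2),len(k),k[:,2].max() if len(k) else 0)
```

```text
18.95 [0.5137 0.1416 0.2465] 0.08554021114054423 [ 14.4  22.7  74.4 -24.9  85.7   9. ]
5000 [ 0.0807 -0.085   0.12  ] [0.1381 0.085  0.2805]
0.13 531 [0.0874 0.0894 0.0904 0.0915 0.0933]
0.15 540 [0.0867 0.0886 0.0897 0.0908 0.0927]
0.17 561 [0.0858 0.0879 0.089  0.09   0.0923]
0.19 592 [0.0852 0.0873 0.0883 0.0894 0.0912]
0.21 600 [0.0845 0.0867 0.0878 0.0888 0.0908]
0.23 648 [0.0836 0.0859 0.087  0.088  0.09  ]
0.25 683 [0.0833 0.0855 0.0865 0.0876 0.1263]
0.27 839 [0.0827 0.085  0.0862 0.088  0.1279]
0.29 6 [0.0845 0.0847 0.0863 0.0881 0.0892]
top [ 0.0862 -0.0023  0.2743]
knob? 0 
1182 [ 0.0859 -0.0849  0.12  ] [0.22   0.085  0.2835]
0.13 234 [0.0907 0.2027 0.21   0.2151 0.2196]
0.15 60 [0.0899 0.0903 0.2141 0.2178 0.2198]
0.17 37 [0.0892 0.0894 0.0896 0.0898 0.09  ]
0.19 36 [0.0885 0.0888 0.089  0.0891 0.0893]
0.21 40 [0.0879 0.0881 0.0883 0.0885 0.0886]
0.23 41 [0.0872 0.0874 0.0876 0.0878 0.088 ]
0.25 194 [0.0866 0.0972 0.1113 0.1223 0.1361]
0.27 454 [0.0861 0.0877 0.0904 0.0933 0.1353]
0.29 86 [0.0865 0.0882 0.0903 0.0917 0.0931]
top [0.0898 0.0008 0.2781]
knob? 233 [ 0.2115 -0.0659  0.132 ]
scoop [ 0.5321 -0.0174  0.0022] [ 0.4721 -0.087  -0.0036] [0.6024 0.084  0.1341]
behind lid [ 0.1601 -0.09    0.0207]
0.16 330 0.09602810032935549
0.18 577 0.13709647384071522
0.2 723 0.15535886648651798
0.22 887 0.21078597599934135
0.24 1037 0.22932600886611798
0.26 1063 0.22842975990582293
0.28 1078 0.23704622905659578
0.3 1065 0.24503582952698277
```

View pics/s11.png

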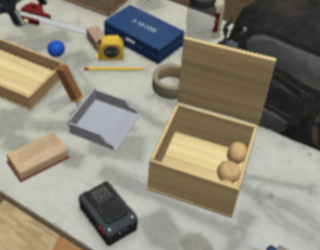

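The scoop lies flat on the table at crop (103,118), and two of the feet show in the box. The lid is about upright, so I plan to push it shut from behind with the closed fingers.

```bash
cat > lid.py <<'E'
from look import *
TI=20; ct,st_=np.cos(np.radians(TI)),np.sin(np.radians(TI))
Rl=R.from_euler("Z",by,degrees=True).as_matrix()@np.array([[-ct,0,st_],[0,1,0],[-st_,0,-ct]])
def world(x,y,z): q=bc+x*bx+y*byv; return (np.array([q[0],q[1],z]),Rl)
def push(th,r=.155,y=.045,extra=0):
    th=np.radians(th);a=np.array([-np.cos(th),np.sin(th)]);n=np.array([np.sin(th),np.cos(th)])
    up=np.array([-st_,ct]); w=np.array([ct,st_])
    pts=np.array([sg*.011*w+k*up for sg in(-1,1) for k in np.linspace(0,.06,31)])
    rr=r+pts@a; h=max(-(pts@n)[rr<=.186]); q=np.array([.092,.0955])+r*a+(.008+h-extra)*n
    return world(q[0],y,q[1])
E
python3 - <<'E'
from lid import *
o=env.observe();p,Rt=np.array(o["position"]),np.array(o["tool_rot"])
h=push(88,extra=-.012); hov=(h[0]+[0,0,.08],Rl)
m1=(np.array([.47,.03,.34]),R.from_euler("Z",-34,degrees=True).as_matrix()@np.array([[-ct,0,st_],[0,1,0],[-st_,0,-ct]]))
m2=(np.array([.56,-.13,.345]),Rl)
a=show("m1",m1);a=show("m2",m2,start=a);a=show("hov",hov,start=a);show("down",h,start=a);print(hov[0],h[0])
E
```

```text
m1
   [-13.49, -5.7, -4.65, -18.4, 4.7, -44.4]
m2
   [-15.59, -8.23, 5.14, -15.7, 0.0, -43.0]
hov
   [-6.69, -9.94, 3.84, 0.0, 0.0, 0.0]
down
   [2.74, 0.0, 7.52, 0.0, 0.0, 0.0]
[ 0.65474098 -0.2117445   0.33185692] [ 0.65474098 -0.2117445   0.25185692]
```

Request:
{"fn": "jog_arm", "kwargs": {"targets": [[-1.7, -0.7, -0.6, -2.3, 0.6, -5.6], [-3.4, -1.4, -1.2, -4.6, 1.2, -11.1], [-5.1, -2.1, -1.7, -6.9, 1.8, -16.7], [-6.7, -2.8, -2.3, -9.2, 2.4, -22.2], [-8.4, -3.6, -2.9, -11.5, 2.9, -27.8], [-10.1, -4.3, -3.5, -13.8, 3.5, -33.3], [-11.8, -5.0, -4.1, -16.1, 4.1, -38.9], [-13.5, -5.7, -4.7, -18.4, 4.7, -44.4]], "hand": 0, "newtons": 40}}

```text
time_s: 19.77
position: [0.4694, 0.0293, 0.3402]
tool_rot: [[-0.782, 0.555, 0.283], [0.522, 0.832, -0.189], [-0.341, -0.001, -0.94]]
ft_force: [1.1, -0.5, 0.9]
grip_width: 0.0001
gripper_force: 0.0
```

Request:
{"fn": "jog_arm", "kwargs": {"targets": [[-1.9, -1.0, 0.6, -2.0, 0, -5.4], [-3.9, -2.1, 1.3, -3.9, 0, -10.8], [-5.8, -3.1, 1.9, -5.9, 0, -16.1], [-7.8, -4.1, 2.6, -7.9, 0, -21.5], [-9.7, -5.1, 3.2, -9.8, 0, -26.9], [-11.7, -6.2, 3.9, -11.8, 0, -32.3], [-13.6, -7.2, 4.5, -13.7, 0, -37.6], [-15.6, -8.2, 5.1, -15.7, 0, -43]]}}

```text
time_s: 20.43
position: [0.5602, -0.1312, 0.3449]
tool_rot: [[-0.92, -0.208, 0.333], [-0.194, 0.978, 0.073], [-0.341, 0.003, -0.94]]
ft_force: [-0.1, 0.6, 0.7]
grip_width: 0.0001
gripper_force: 0.0
```

Run:
```python
from lid import *
env.get_image("wrist");env.get_image("wrist")
o=env.observe();print(o["time_s"],o["position"],o["grip_width"],np.round(o["q"],1))
h=push(88,extra=-.012); hov=(h[0]+[0,0,.08],Rl)
a=show("hov",hov);show("down",h,start=a)
```

```text
20.5333 [ 0.5610654  -0.13341405  0.34367893] 0.0002322291626742262 [ -31.3   13.5   70.6   13.7   81.4 -133.3]
hov
   [-6.74, -9.57, 3.66, 0.1, -0.1, -0.2]
down
   [2.74, 0.0, 7.52, 0.0, 0.0, 0.0]
```

Request:
{"fn": "jog_arm", "kwargs": {"targets": [[-1.7, -2.4, 0.9, 0, 0, 0], [-3.4, -4.8, 1.8, 0, 0, 0], [-5.1, -7.2, 2.7, 0, 0, 0], [-6.7, -9.6, 3.7, 0, 0, 0], [-6.7, -9.6, 3.7, 0, 0, 0]]}}

```text
time_s: 20.95
position: [0.6558, -0.211, 0.3297]
tool_rot: [[-0.922, -0.201, 0.331], [-0.187, 0.98, 0.072], [-0.339, 0.005, -0.941]]
ft_force: [-0.3, -0.4, -0.8]
grip_width: 0.0001
gripper_force: 0.0
```

Request:
{"fn": "jog_arm", "kwargs": {"targets": [[0.7, 0, 1.9, 0, 0, 0], [1.4, 0, 3.8, 0, 0, 0], [2.1, 0, 5.6, 0, 0, 0], [2.7, 0, 7.5, 0, 0, 0], [2.7, 0, 7.5, 0, 0, 0], [2.7, 0, 7.5, 0, 0, 0]]}}

```text
time_s: 21.45
position: [0.6538, -0.2074, 0.254]
tool_rot: [[-0.921, -0.204, 0.333], [-0.19, 0.979, 0.072], [-0.341, 0.003, -0.94]]
ft_force: [-0.2, -0.1, 0.0]
grip_width: -0.0002
gripper_force: 0.0
```

Run:
```python
from lid import *
w=env.get_image("wrist");env.get_image("wrist")
o=env.observe();print(o["time_s"],o["position"],np.round(o["ft_force"],1),np.round(o["q"],1))
show("p1",*[push(t) for t in(85,80,75,70,65,60,55,50)])
show("p2",*[push(t) for t in(46,42,38,34,30,26,22,18)],start=push(50))
show("p3",*[push(t,extra=e) for t,e in((15,0),(12,0),(9,0),(6,0),(3,0),(0,0),(0,.004),(0,.008))],start=push(18))
```

```text
21.55 [ 0.65453048 -0.20787125  0.25628131] [ 0.5 -0.4 -0. ] [ -32.8   27.8   63.    14.5   75.1 -136.5]
p1
   [2.29, -0.38, -0.42, -0.0, 0.1, -0.0]
   [3.86, -0.39, -1.0, -0.0, 0.1, -0.0]
   [5.43, -0.39, -1.41, -0.0, 0.1, -0.0]
   [7.05, -0.39, -1.66, -0.0, 0.1, -0.0]
   [8.41, -0.39, -1.77, -0.0, 0.1, -0.0]
   [9.78, -0.39, -1.76, -0.0, 0.1, -0.0]
   [11.16, -0.39, -1.63, -0.0, 0.1, -0.0]
   [12.53, -0.39, -1.37, -0.0, 0.1, -0.0]
p2
   [1.08, 0.0, 0.3, 0.0, 0.0, 0.0]
   [2.13, -0.0, 0.68, 0.0, 0.0, 0.0]
   [3.17, -0.0, 1.13, 0.0, 0.0, 0.0]
   [4.17, -0.0, 1.66, 0.0, 0.0, 0.0]
   [5.13, -0.0, 2.26, 0.0, 0.0, 0.0]
   [6.04, -0.0, 2.94, 0.0, 0.0, 0.0]
   [6.91, -0.0, 3.68, 0.0, 0.0, 0.0]
   [7.73, -0.0, 4.49, 0.0, 0.0, 0.0]
p3
   [0.57, -0.0, 0.64, 0.0, 0.0, 0.0]
   [1.11, 0.0, 1.32, 0.0, 0.0, 0.0]
   [1.61, 0.0, 2.03, 0.0, 0.0, 0.0]
   [2.06, 0.0, 2.76, 0.0, 0.0, 0.0]
   [2.48, -0.0, 3.52, 0.0, 0.0, 0.0]
   [2.86, 0.0, 4.3, 0.0, 0.0, 0.0]
   [3.0, 0.0, 4.68, 0.0, 0.0, 0.0]
   [3.13, 0.0, 5.05, 0.0, 0.0, 0.0]
```

Request:
{"fn": "jog_arm", "kwargs": {"targets": [[1.2, -0.2, -0.2, 0, 0, 0], [2.3, -0.2, -0.4, 0, 0, 0], [3.1, -0.2, -0.7, 0, 0, 0], [3.9, -0.2, -1.0, 0, 0, 0], [4.6, -0.2, -1.2, 0, 0, 0], [5.4, -0.2, -1.4, 0, 0, 0], [6.2, -0.2, -1.5, 0, 0, 0], [7.0, -0.2, -1.6, 0, 0, 0]]}}

```text
time_s: 22.22
position: [0.5844, -0.2245, 0.246]
tool_rot: [[-0.919, -0.204, 0.336], [-0.192, 0.979, 0.071], [-0.343, 0.0, -0.939]]
ft_force: [1.5, 0.5, 0.2]
grip_width: 0.0002
gripper_force: 0.5
```

Request:
{"fn": "jog_arm", "kwargs": {"targets": [[0.7, 0, -0.1, 0, 0, 0], [1.4, 0, -0.1, 0, 0, 0], [2.1, 0, -0.1, 0, 0, 0], [2.7, 0, -0.1, 0, 0, 0], [3.4, 0, 0, 0, 0, 0], [4.1, 0, 0, 0, 0, 0], [4.8, 0, 0.2, 0, 0, 0], [5.5, 0, 0.3, 0, 0, 0]]}}

```text
time_s: 22.88
position: [0.5349, -0.2349, 0.2238]
tool_rot: [[-0.92, -0.204, 0.336], [-0.192, 0.979, 0.071], [-0.343, 0.001, -0.939]]
ft_force: [1.0, -0.0, -0.2]
grip_width: -0.0006
gripper_force: 0.4
```

Run:
```python
from lid import *
s=env.get_image("scene"); save("s12",s["frame"][150:400,200:520])
o=env.observe();print(o["time_s"],o["position"],np.round(o["ft_force"],1),np.round(o["q"],1))
show("e",push(50),push(46))
```

```text
22.9333 [ 0.53391901 -0.23485667  0.22312051] [-1.  -0.7  0.1] [ -42.7   19.4   82.3   17.6   67.5 -149.7]
e
   [-0.22, -0.21, -0.23, 0.1, -0.0, -0.1]
   [0.86, -0.21, 0.07, 0.1, -0.0, -0.1]
```

```bash
cat >> lid.py <<'E'
def lidangle(cam="scene"):
    from fit import sel
    W=cloud(env.get_image(cam)); P=sel(W,[.38,-.45,.097],[.75,-.13,.36]); d=P[:,:2]-bc; B=np.c_[d@bx,d@byv,P[:,2]]
    B=B[(B[:,1]<-.03)&(B[:,1]>-.09)&(abs(B[:,0])<.13)]
    th=np.degrees(np.arctan2(B[:,2]-.0995,.092-B[:,0])); r=np.hypot(B[:,2]-.0995,.092-B[:,0])
    k=(r>.08)&(r<.2); print(cam,"lid angle",np.round(np.percentile(th[k],[5,25,50,75,95]),1),k.sum())
E
python3 - <<'E'
from lid import *
lidangle();lidangle("top");o=env.observe();print(o["time_s"],o["position"],np.round(o["ft_force"],1))
E
```

```text
scene lid angle [47.  47.7 48.2 49.2 50.5] 321
top lid angle [50.1 51.1 51.6 52.2 53.2] 1139
23.0333 [ 0.535  -0.2349  0.224 ] [-0.4 -0.4  0.6]
```

The lid follows and is at about 50°. I carry on, spinning the tool a little to keep joint 6 away from its limit.

Request:
{"fn": "jog_arm", "kwargs": {"targets": [[0.6, 0, 0.1, 0, 0, 2], [1.2, 0, 0.3, 0, 0, 4], [1.7, 0, 0.5, 0, 0, 6], [2.2, 0, 0.7, 0, 0, 8], [2.7, 0, 0.9, 0, 0, 10], [3.2, 0, 1.1, 0, 0, 12], [3.7, 0, 1.4, 0, 0, 14], [4.2, 0, 1.7, 0, 0, 16]]}}

```text
time_s: 23.7
position: [0.5022, -0.2417, 0.1935]
tool_rot: [[-0.94, 0.06, 0.336], [0.089, 0.994, 0.071], [-0.329, 0.096, -0.939]]
ft_force: [0.8, -0.6, 0.7]
grip_width: 0.0
gripper_force: 0.3
```

Run:
```python
from lid import *
lidangle();lidangle("top");o=env.observe();print(o["time_s"],o["position"],np.round(o["ft_force"],1),np.round(o["q"],1))
show("e",*[push(t) for t in(34,30,26,22,18,15,12,9)])
show("p3",*[push(t,extra=e) for t,e in((6,0),(3,0),(0,0),(0,.003),(0,.006),(0,.009))])
```

```text
scene lid angle [32.5 34.2 34.8 35.1 35.7] 467
top lid angle [33.5 34.3 34.8 35.5 36.7] 1374
23.8 [ 0.5018 -0.2415  0.193 ] [-0.5  0.8 -0.4] [ -45.9   18.7   88.8   19.    62.9 -138.8]
e
   [-0.22, -0.16, -0.28, 0.1, -0.0, -16.2]
   [0.71, -0.43, 0.32, 0.1, -0.0, -16.2]
   [1.59, -0.69, 1.0, 0.1, -0.0, -16.2]
   [2.42, -0.93, 1.74, 0.1, -0.0, -16.2]
   [3.2, -1.16, 2.54, 0.1, -0.0, -16.2]
   [3.75, -1.32, 3.19, 0.1, -0.0, -16.2]
   [4.26, -1.47, 3.86, 0.1, -0.0, -16.2]
   [4.74, -1.61, 4.57, 0.1, -0.0, -16.2]
p3
   [5.18, -1.74, 5.3, 0.1, -0.0, -16.2]
   [5.58, -1.86, 6.06, 0.1, -0.0, -16.2]
   [5.94, -1.96, 6.84, 0.1, -0.0, -16.2]
   [6.04, -1.99, 7.13, 0.1, -0.0, -16.2]
   [6.14, -2.02, 7.41, 0.1, -0.0, -16.2]
   [6.24, -2.05, 7.69, 0.1, -0.0, -16.2]
```

Request:
{"fn": "jog_arm", "kwargs": {"targets": [[0.6, -0.3, 0.4, 0, 0, 0], [1.2, -0.6, 0.8, 0, 0, 0], [1.8, -0.8, 1.3, 0, 0, 0], [2.4, -0.9, 1.8, 0, 0, 0], [2.9, -1.1, 2.3, 0, 0, 0], [3.4, -1.2, 2.8, 0, 0, 0], [3.8, -1.3, 3.3, 0, 0, 0], [4.3, -1.5, 3.9, 0, 0, 0]]}}

```text
time_s: 24.47
position: [0.4742, -0.2501, 0.1411]
tool_rot: [[-0.94, 0.057, 0.336], [0.085, 0.994, 0.071], [-0.33, 0.095, -0.939]]
ft_force: [0.5, 0.3, 0.5]
grip_width: -0.0002
gripper_force: 0.3
```

Request:
{"fn": "jog_arm", "kwargs": {"targets": [[0.3, -0.1, 0.5, 0, 0, 0], [0.6, -0.1, 0.9, 0, 0, 0], [0.9, -0.2, 1.4, 0, 0, 0], [1.1, -0.3, 1.8, 0, 0, 0], [1.3, -0.4, 2.2, 0, 0, 0], [1.5, -0.4, 2.6, 0, 0, 0], [1.6, -0.5, 2.9, 0, 0, 0], [1.7, -0.5, 3.1, 0, 0, 0]]}}

```text
time_s: 25.13
position: [0.4685, -0.2515, 0.1061]
tool_rot: [[-0.94, 0.057, 0.336], [0.086, 0.994, 0.071], [-0.33, 0.095, -0.939]]
ft_force: [-0.2, -0.6, 6.5]
grip_width: 0.0001
gripper_force: 3.0
```

Run:
```python
from lid import *
lidangle();lidangle("top");o=env.observe();print(o["time_s"],o["position"],np.round(o["ft_force"],1),np.round(o["q"],1))
show("p3",*[push(0,extra=e) for e in(0,.003,.006,.009)])
```

```text
scene lid angle [-0.1  0.6  1.1  1.5  2.5] 1266
top lid angle [-0.2  0.7  1.3  2.1  3.5] 1406
25.2333 [ 0.4686 -0.2515  0.1065] [-0.7  0.1  0.9] [ -49.8   23.3   99.2   23.2   50.1 -149.4]
p3
   [0.07, 0.07, -0.11, 0.0, 0.1, -16.0]
   [0.17, 0.04, 0.18, 0.0, 0.1, -16.0]
   [0.27, 0.01, 0.46, 0.0, 0.1, -16.0]
   [0.37, -0.02, 0.74, 0.0, 0.1, -16.0]
```

Request:
{"fn": "jog_arm", "kwargs": {"targets": [[0.1, 0, 0.2, 0, 0, 0], [0.2, 0, 0.5, 0, 0, 0], [0.3, 0, 0.8, 0, 0, 0], [0.3, 0, 0.8, 0, 0, 0], [0.3, 0, 0.8, 0, 0, 0], [0.3, 0, 0.8, 0, 0, 0]]}}

```text
time_s: 25.73
position: [0.4691, -0.2518, 0.1042]
tool_rot: [[-0.938, 0.055, 0.342], [0.082, 0.994, 0.065], [-0.337, 0.089, -0.937]]
ft_force: [-29.2, 8.0, 66.0]
grip_width: 0.0001
gripper_force: 32.9
```

Hard stop felt, so the lid is fully shut. Now I retreat.

Request:
{"fn": "jog_arm", "kwargs": {"targets": [[-0.3, 0, -0.8, 0, 0, 0], [-0.8, 0, -2.0, 0, 0, 0], [-1.5, 0, -4.0, 0, 0, 0], [-2.5, 0, -7.0, 0, 0, 0], [-3.5, 0, -10.0, 0, 0, 0], [-4.5, 0, -13.0, 0, 0, 0], [-4.5, 0, -13.0, 0, 0, 0], [-4.5, 0, -13.0, 0, 0, 0]]}}

```text
time_s: 26.4
position: [0.4673, -0.2639, 0.2361]
tool_rot: [[-0.94, 0.057, 0.338], [0.085, 0.994, 0.068], [-0.332, 0.093, -0.939]]
ft_force: [-0.4, -0.1, -0.4]
grip_width: 0.0001
gripper_force: 0.0
```

Request:
{"fn": "jog_arm", "kwargs": {"targets": [[0, 3, -1, 0, 0, 0], [0, 6, -2, 0, 0, 0], [0, 9, -3, 0, 0, 0], [0, 12, -3, 0, 0, 0], [0, 12, -3, 0, 0, 0], [0, 12, -3, 0, 0, 0]]}}

```text
time_s: 26.9
position: [0.4635, -0.145, 0.2736]
tool_rot: [[-0.941, 0.055, 0.334], [0.083, 0.994, 0.072], [-0.328, 0.096, -0.94]]
ft_force: [-0.2, -1.5, 0.5]
grip_width: -0.0001
gripper_force: 0.0
```

Run:
```python
from lid import *
from fit import sel
lidangle();lidangle("top");o=env.observe();print(o["time_s"],o["position"],np.round(o["ft_force"],1))
for cam in("top","scene"):
    W=cloud(env.get_image(cam))
    P=sel(W,[.3,-.5,.06],[.75,-.1,.2]);d=P[:,:2]-bc;B=np.c_[d@bx,d@byv,P[:,2]]
    for lo,hi in((-.09,-.05),(-.05,0),(0,.05),(.05,.09)):
        k=(B[:,0]>lo)&(B[:,0]<hi)&(B[:,1]>-.085)&(B[:,1]<-.03); print(cam,lo,np.round(np.median(B[k,2]),4))
    for n in("foot1","scoop","tape_measure","sanding_block"):
        for r in env.regions_of(cam,n)[:3]: print(n,round(r["score"],2),np.round(np.nanmedian(W[r["pixels"]],0),3))
```

```text
scene lid angle [-0.1  0.6  1.   1.5  2.5] 1282
top lid angle [-0.3  0.6  1.4  2.1  3.4] 1387
27.0 [ 0.4637 -0.1467  0.2734] [ 0.7 -1.   0.8]
top -0.09 0.1027
top -0.05 0.1026
top 0 0.1025
top 0.05 0.1027
foot1 0.81 [0.675 0.236 0.035]
scoop 0.91 [ 0.533 -0.018  0.002]
scoop 0.35 [0.748 0.108 0.057]
tape_measure 0.74 [0.748 0.107 0.057]
sanding_block 0.71 [0.363 0.03  0.03 ]
scene -0.09 0.1019
scene -0.05 0.1019
scene 0 0.102
scene 0.05 0.1019
foot1 0.58 [0.668 0.228 0.03 ]
tape_measure 0.55 [0.733 0.111 0.025]
sanding_block 0.55 [0.35  0.021 0.028]
```

The lid is level at every measured spot, and the tape measure and sanding block have not moved. I hand in the job.

```bash
python3 -c "
from rig import env
print(env.close_job())"
```

```text
the job is handed in; nothing more can be done
None
```

The job is handed in at 27 s: all three feet are in the box, the scoop lies flat on the bare table, and the lid is fully shut (66 N at the final press); I viewed 11 pictures, one over the limit of 10.

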